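Size a bottle on the slide gauge and crate it

ROBOT

A 6-joint arm with a two-finger parallel gripper is mounted at the origin on the work surface. World frame = base frame: x ahead of the robot, y to its left, z up, the work surface at z = 0. Lengths are in m, angles in rad, forces in N, time in s.
With the tool pointing down it reaches from about 0.3 to 0.875 m from the base axis. Payload 6.4 kg.
Tool frame: the origin (TCP) lies at the very end of the fingers, on their centre line; the grasp point (between the pads) lies 19 mm behind it (ctrl.tcp_to_grasp is the distance from the TCP to the grasp point, in m); z points along the fingers, y is the direction in which the jaws open and shut (so a half turn about z gives the same grasp; the last joint's range is limited). The gripper opens to 85 mm and grips with 20 to 120 N. Pads are 22 mm wide; open, the fingers measure 114 mm over their backs; the gripper's body (76 mm by 85 mm) begins 54 mm behind the grasp point. The pads swing forward as they close: fully open they stand 13 mm farther back than shut.
Start: joints at [-0.206, 0.181, 1.607, -0, 1.354, -0.206], TCP at [0.575, 0, 0.231] pointing down, gripper open.
Joint ranges: [-2.99, 2.99], [-0.89, 2.07], [0.3, 2.58], [-1.14, 4.28], [0, 2.63], [-3.12, 3.12]. Speed limits (rad/s): [2.57, 2.57, 3.01, 3.14, 3.14, 3.14].

INTERFACE

Orientations are given as a unit quaternion [w, x, y, z].
In Python, from bench import ctrl gives the robot as it stands. The module is installed in compiled form; this text tells all that it offers.
- The arm moves only by the tool drive_tool, never from a script. Its argument "deltas" is a list of rows, each an object with "slide": the shift along the tool's x, y, z as a fraction of full scale, a list of three; "delta_rot": the turn, a rotation vector about the tool's x, y, z as a fraction of full scale, a list of three; "hand": the opening, from 0 (shut) to 1 (fully open). In form: [{"slide": [tx, ty, tz], "delta_rot": [wx, wy, wz], "hand": hand}, ...]. A call has exactly 5 rows; each row shifts and turns the commanded pose from where the row before left it, along the tool's axes as they then stand; what a row does not reach is not made up. Full scale, the value 1, is 50 mm for a shift and 180 degrees for a turn. A row lasts 1/8 s, in which the tool goes at most 62.5 mm and 10.7 degrees, less where a joint would pass 70% of its speed; a pose out of reach is approached as far as the arm can. A call with a number of a shift or a turn outside -1 to 1 is refused whole. A call with a gripper value outside its range is refused whole. The fingers move at their own pace and stop on an object; the grip force is fixed at half the most. Time passes only in rows, so rows that do not move let the fingers close, or fill a call up. It gives the time, the measured TCP pose, the force and the opening at its end, in the units of the state.
- ctrl.get_obs(): the state, without advancing time (a new reading comes with each control period).
- ctrl.camera(name): name is "scene" or "side" or "wrist"; returns a dict with "frame" (420x560x3 uint8, red, green, blue), "mtx" (3x3 intrinsics, pixels), "R" (3x3) and "t" (3): a world point X has camera coordinates R X + t. Camera axes: x right, y down, z forward; pixel columns grow to the right and rows downward; lengths in m; the calibration is good to about 2 mm. The wrist camera is an equidistant fisheye: a pixel r from the principal point sees the ray r / f radians off the axis. A picture is of the moment at which its call begins. There is no depth.
- ctrl.hand_in(): hands the job in, once; it reports no verdict.
The state is a dict: "time_s": time; "q": joint angles; "dq": joint speeds; "joint_efforts": joint torques, N m; "eef_pos": TCP position; "eef_rot": TCP orientation; "wrist_force": force on the tool from outside, world axes, zero at the start; "torque": the same for the moment, N m; "opening": opening from 0.0 (shut) to 1.0 (fully open).
Only numpy, scipy, OpenCV 4.12 (cv2) and the standard library are available. Lean on these libraries where they do the work, as an engineer would, in place of code of your own. Each camera call takes 0.05 s, during which the arm holds its last target.

TASK

Stand the amber bottle upright on the bed of the slide gauge, let go of it, and slide the moving jaw shut until it nips the bottle against the fixed jaw with a steady force of about 10 N. Then let go of the gauge and, leaving it set at that size so it can be read, lift the bottle out and stand it upright in the crate's free cell, the one with the red pad. Never drop or tip over the bottle, squeeze it much harder than that, or disturb the other things.

Things in the scene. Friction and masses are not known exactly. Their poses are not given: they have to be found in the camera images.
- gauge: slide gauge fixed to the sideboard: a pale wooden bed 90 (x) x 300 (y) x 20 mm high with a brass scale; origin at the centre of its underside. Its y axis is the slide direction, from the fixed jaw (-y end) to the handle (+y end). The bottle stands on the bed's top, 20 mm above the origin, between the jaws, on the bed's centre line x = 0
- fixed_jaw: fixed brass jaw, 70 mm wide, 20 thick, rising 50 mm above the bed; origin at the middle of its inner face's lower edge, at y = -130 mm in the gauge's frame. Axes as the gauge's
- moving_jaw: moving brass jaw, 70 mm wide, 14 thick, its top 50 mm above the bed; origin on its inner face (towards the fixed jaw) at bed height; it slides with the handle. Axes as the gauge's
- jaw_gap (a joint): opening between the two inner jaw faces, m: 0 when the jaws meet, up to 0.14; it stays where it is left (a stiff slide, about 3 N just to move it). Push the handle towards the fixed jaw to close it
- handle (a point): top centre, 80 mm above the sideboard, of the dark wooden handle post (20 x 20 mm, square to the gauge) that drives the moving jaw, 100 mm behind that jaw's inner face; the post is 45 mm tall, the steel carriage below it is at 35.5 mm
- bottle: amber bottle with black cap, 152 mm tall, round body somewhere between 45 and 65 mm in diameter (its exact size is what the gauge must find) and 90 mm high below the shoulder, 0.3 kg or so; origin at the centre of its underside, z up along it
- bottle_cap (a point): the place to grip the bottle: middle of its black cap, a cylinder 26 mm in diameter from 112 to 152 mm above the underside; this point is at 132 mm
- crate: wooden crate fixed to the sideboard, 166 x 166 x 60 mm (red rim to 64 mm), walls and dividers 6 mm, 2 x 2 cells of 74 mm, their centres 40 mm from the crate's centre each way along its x and y; origin at the centre of its underside, cell floors 6 mm above
- pad: red felt disc, 60 mm across, 2 mm thick, fixed in the middle of the free cell's floor; origin at the centre of its underside; the bottle is to stand on it
- jar: bystander in another cell: glass jar 54 mm across, 85 mm tall; origin under its centre
- tin: bystander in another cell: green tin 52 mm across, 90 mm tall; origin under its centre
- pot: bystander in another cell: blue pot with cork lid, 56 mm across, 75 mm tall; origin under its centre
- tumbler: bystander beyond the gauge: glass tumbler 72 mm across, 85 mm tall; origin under its centre
Things that resemble listed ones, but are neither listed nor needed, are in the scene too. Of the things shaped like the bottle, the amber one is meant.

How it is judged:
By the outcome, as a careful person would: the job done as asked, in the order asked, and still so for the second after the job is handed in, with the robot touching nothing.
It also fails if it takes over 69 s, if anything falls off the work surface, if the arm or the gripper's body presses on something with over 40 N, if the wrist force passes 120 N, or if a joint passes its speed limit or range.

## Working session

There is one attempt and no reset: what is moved stays moved. The work goes in short steps, Python scripts to look and compute and a tool call to move; the robot and the scene stay as the last step left them, time stands still between calls to the robot, and variables do not carry over. Pictures are saved under pics/ and viewed, and the job is handed in when it is done.

Besides the shell and the picture viewer there is one more tool, called after "Call:" in YAML: its name, and indented under it one key for each argument. drive_tool: Moves the arm, as the interface text tells. Its arguments: {"type":"object","properties":{"deltas":{"type":"array","items":{"type":"object","properties":{"slide":{"type":"array","items":{"type":"number"}},"delta_rot":{"type":"array","items":{"type":"number"}},"hand":{"type":"number"}}}}},"required":["deltas"]}

```bash
mkdir -p pics; python3 - <<'E'
from bench import ctrl
import cv2,numpy as np
for n in ["scene","side","wrist"]:
    c=ctrl.camera(n); cv2.imwrite(f"pics/{n}0.png",c["frame"][:,:,::-1]); np.savez(f"{n}0.npz",**c)
    print(n,c["mtx"].tolist(),np.round(c["R"],4).tolist(),np.round(c["t"],4).tolist())
print(ctrl.get_obs())
E
```

```text
scene [[466.56106452216204, 0.0, 288.3655148512229], [0.0, 466.56106452216204, 221.46099073866256], [0.0, 0.0, 1.0]] [[0.1078, 0.9942, -0.0011], [0.7207, -0.0789, -0.6888], [-0.6848, 0.0735, -0.725]] [-0.1054, -0.3517, 1.9165]
side [[431.7391151030785, 0.0, 290.52473699149886], [0.0, 431.7391151030785, 202.8946293102798], [0.0, 0.0, 1.0]] [[0.8134, -0.5816, -0.0143], [-0.4348, -0.5913, -0.6792], [0.3865, 0.5587, -0.7338]] [-0.458, 0.3329, 0.8917]
wrist [[325.19226210127806, 0.0, 283.97462355363314], [0.0, 325.19226210127806, 210.73804348031496], [0.0, 0.0, 1.0]] [[1.0, 0.0002, -0.0021], [0.0009, -0.9498, 0.3129], [-0.002, -0.3129, -0.9498]] [-0.5742, -0.0402, 0.3794]
{'time_s': 0.15, 'q': array([-2.06312202e-01,  1.81380487e-01,  1.60778338e+00,  1.03131636e-05,
        1.35382597e+00, -2.06282641e-01]), 'dq': array([-0.00018386, -0.00190394, -0.00166975, -0.0007227 , -0.00051918,
        0.00035042]), 'joint_efforts': array([ 1.94259010e-03, -4.45260644e+01, -3.51692533e+01, -1.26067753e-04,
        5.82284134e-03,  2.14055274e-05]), 'eef_pos': array([5.74565978e-01, 1.04607285e-04, 2.30582990e-01]), 'eef_rot': array([-5.87446613e-04,  7.07117847e-01,  7.07095370e-01, -3.78106169e-04]), 'wrist_force': array([-0.38430689,  0.38421143,  0.64262105]), 'torque': array([-0.0320037 ,  0.01841534, -0.00391298]), 'opening': 0.9991255932758204}
```

View pics/scene0.png

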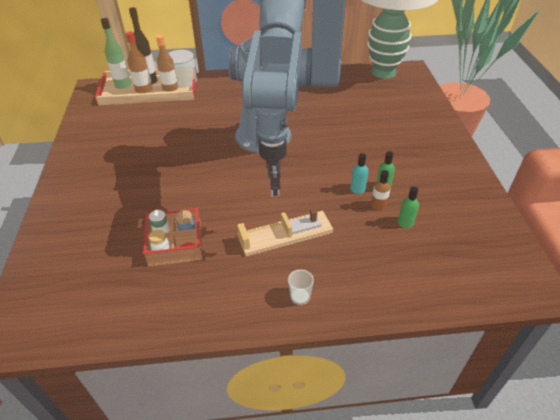

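View pics/side0.png

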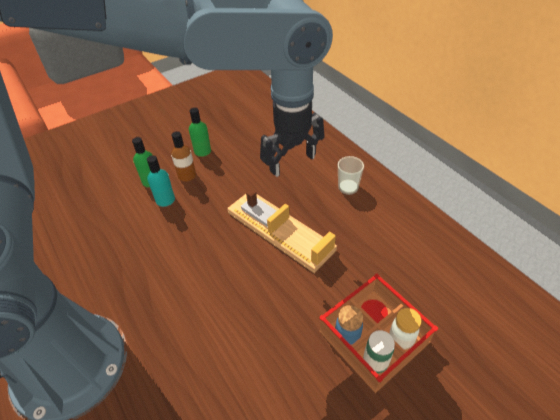

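View pics/wrist0.png

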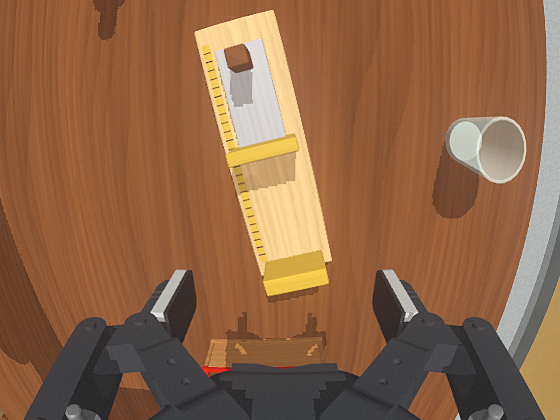

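Bottle-shaped things: scene teal (359,177), dark green (386,175), amber (381,193), green (408,210). There are also brown bottles on the rear tray with red and orange caps, at (138,70) and (166,70). The amber one with the black cap at scene (381,193) / side (183,160) fits the description. I'll confirm it in enlarged crops.

```bash
python3 - <<'E'
import cv2,numpy as np
a=cv2.imread("pics/scene0.png")[140:240,340:440]; b=cv2.imread("pics/side0.png")[95:215,125:225]
a=cv2.resize(a,(400,400),interpolation=2);b=cv2.resize(b,(400,480),interpolation=2)
o=np.zeros((480,800,3),np.uint8);o[:400,:400]=a;o[:,400:]=b
cv2.imwrite("pics/crop1.png",o)
c=cv2.imread("pics/scene0.png")[195:275,130:340];cv2.imwrite("pics/crop2.png",cv2.resize(c,(798,304),interpolation=2))
c=cv2.imread("pics/side0.png")[180:390,215:445];cv2.imwrite("pics/crop3.png",cv2.resize(c,(690,600),interpolation=2))
E
```

```text
(no output)
```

View pics/crop1.png

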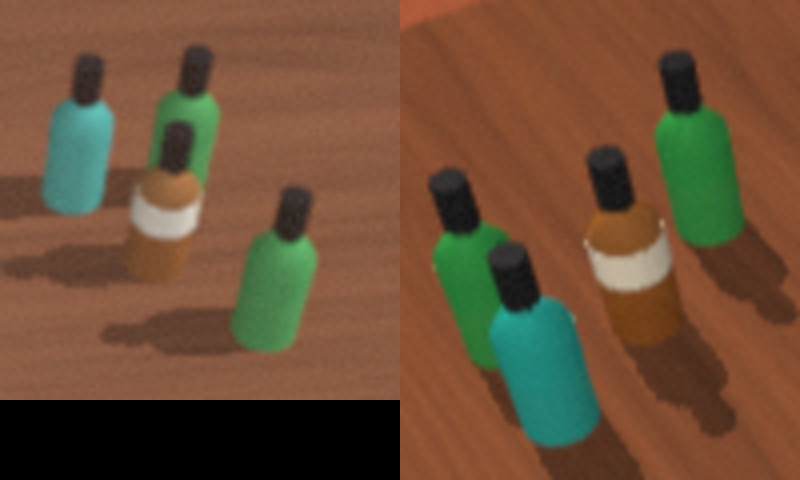

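View pics/crop2.png

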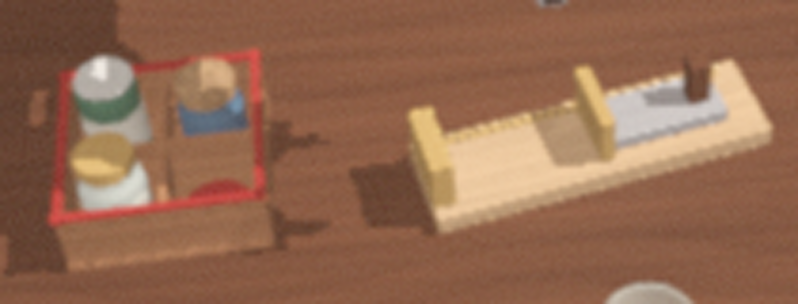

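View pics/crop3.png

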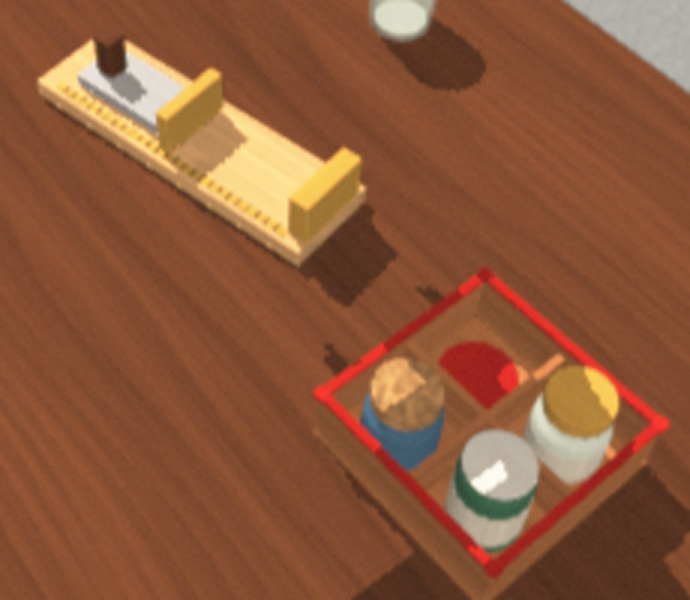

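The crops confirm one amber bottle with a white label and black cap, scene cap at about (384,177) and side cap at about (178,139). The free cell, with the red pad, is the crate's corner nearest the gauge on the +x side. Next I'll measure.

```bash
cat > h.py <<'E'
import numpy as np,cv2
from scipy.optimize import least_squares
def ray(c,uv,fish=False):
    K=c["mtx"];x=(uv[0]-K[0,2])/K[0,0];y=(uv[1]-K[1,2])/K[1,1]
    if fish:
        r=np.hypot(x,y); d=np.array([np.sin(r)*x/max(r,1e-9),np.sin(r)*y/max(r,1e-9),np.cos(r)])
    else: d=np.array([x,y,1.])
    d=c["R"].T@d; return -c["R"].T@c["t"],d/np.linalg.norm(d)
def plane(c,uv,z,fish=False):
    o,d=ray(c,uv,fish); return o+d*(z-o[2])/d[2]
def tri(*rs):
    A=np.zeros((3,3));b=np.zeros(3)
    for o,d in rs:
        P=np.eye(3)-np.outer(d,d);A+=P;b+=P@o
    p=np.linalg.solve(A,b); return p,[np.linalg.norm((np.eye(3)-np.outer(d,d))@(p-o)) for o,d in rs]
def proj(c,X,fish=False):
    p=c["R"]@np.asarray(X)+c["t"];K=c["mtx"]
    if fish:
        r=np.hypot(p[0],p[1]);th=np.arctan2(r,p[2]);q=p[:2]/max(r,1e-9)*th
    else:q=p[:2]/p[2]
    return q*K[0,0]+K[:2,2]
E
python3 - <<'E'
import numpy as np,cv2
from h import *
S,D,W=[dict(np.load(f"{n}0.npz")) for n in("scene","side","wrist")]
def caps(c,x0,y0,x1,y1):
    f=c["frame"].max(2); m=(f<62).astype(np.uint8); k=np.zeros_like(m);k[y0:y1,x0:x1]=m[y0:y1,x0:x1]
    n,l,s,ce=cv2.connectedComponentsWithStats(k)
    return [(ce[i].round(1),s[i].tolist()) for i in range(1,n) if s[i][4]>40]
for n,c,b in(("S",S,(345,145,425,205)),("D",D,(128,100,215,175))):
    for r in caps(c,*b):print(n,r)
am={"amber":((384.25,176.75),(177.75,139.5)),"teal":((362,160),(153.75,164.25)),"dgreen":((389,157.5),(139,145.25)),"green":((413.75,193.25),(195.25,115.25))}
for k,(a,b) in am.items(): p,e=tri(ray(S,a),ray(D,b)); print(k,p.round(4),np.round(e,4))
# gauge bed in wrist
h=cv2.cvtColor(W["frame"],cv2.COLOR_RGB2HSV)
m=cv2.inRange(h,(12,40,170),(32,255,255));m[300:]=0
cv2.imwrite("pics/m.png",m)
for nm,uv in dict(tl=(195,33),tr=(274,11),br=(330,261)).items(): print(nm,plane(W,uv,.02,True).round(4))
for nm,uv in dict(jl=(228,152),jr=(297,136),).items(): print("jawtop",plane(W,uv,.07,True).round(4))
# crate rim side
for nm,uv in dict(t=(377,277),l=(321,326),r=(438,327),b=(378,379)).items(): print(nm,plane(D,uv,.064).round(4))
for nm,uv in dict(tl=(146,214),tr=(199,208),br=(201,247),bl=(145,252)).items(): print("scene",nm,plane(S,uv,.064).round(4))
E
```

```text
S (array([388.1, 158.4]), [385, 153, 7, 11, 48])
S (array([361.2, 160.7]), [359, 155, 6, 11, 46])
S (array([383.5, 176.5]), [380, 171, 8, 12, 63])
S (array([412.6, 193.5]), [409, 188, 8, 12, 66])
D (array([194.7, 115.1]), [190, 108, 10, 15, 118])
D (array([177.3, 139.5]), [172, 132, 11, 16, 129])
D (array([138.4, 145.3]), [133, 138, 12, 15, 132])
D (array([153.1, 163.9]), [147, 156, 13, 17, 146])
amber [0.4524 0.3739 0.1319] [0.0019 0.0019]
teal [0.3585 0.3197 0.1312] [0.0022 0.0022]
dgreen [0.3571 0.4144 0.1323] [0.0025 0.0025]
green [0.5419 0.4463 0.1323] [0.0027 0.0027]
tl [0.4778 0.1674 0.02  ]
tr [0.5636 0.188  0.02  ]
br [ 0.6303 -0.0996  0.02  ]
jawtop [0.5216 0.0394 0.07  ]
jawtop [0.5863 0.054  0.07  ]
t [ 0.6233 -0.2443  0.064 ]
l [ 0.4517 -0.2632  0.064 ]
r [ 0.6403 -0.4029  0.064 ]
b [ 0.4713 -0.4082  0.064 ]
scene tl [ 0.4705 -0.4108  0.064 ]
scene tr [ 0.4614 -0.24    0.064 ]
scene br [ 0.6319 -0.23    0.064 ]
scene bl [ 0.6334 -0.3975  0.064 ]
```

View pics/m.png

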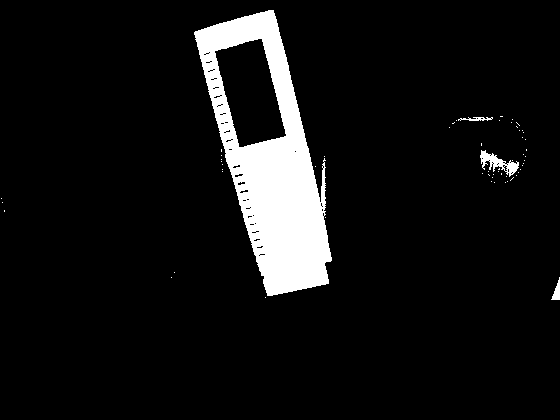

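Amber cap by triangulation: about (0.452, 0.374, 0.132). I'll move above it now and refine from there. Tool x = world +y and tool y = world +x.

Call:
drive_tool:
  deltas:
    - {"slide": [0.6, -0.2, 0], "delta_rot": [0, 0, 0], "hand": 1}
    - {"slide": [0.8, -0.26, 0], "delta_rot": [0, 0, 0], "hand": 1}
    - {"slide": [0.8, -0.26, 0], "delta_rot": [0, 0, 0], "hand": 1}
    - {"slide": [0.8, -0.26, 0], "delta_rot": [0, 0, 0], "hand": 1}
    - {"slide": [0.8, -0.26, 0], "delta_rot": [0, 0, 0], "hand": 1}

```text
time_s: 0.78
eef_pos: [0.5123, 0.1912, 0.231]
eef_rot: [-0.0, 0.707, 0.707, -0.0]
wrist_force: [0.9, -0.2, 0.2]
opening: 0.998
```

Call:
drive_tool:
  deltas:
    - {"slide": [0.8, -0.26, 0], "delta_rot": [0, 0, 0], "hand": 1}
    - {"slide": [0.8, -0.26, 0], "delta_rot": [0, 0, 0], "hand": 1}
    - {"slide": [0.8, -0.26, 0], "delta_rot": [0, 0, 0], "hand": 1}
    - {"slide": [0.4, -0.14, 0], "delta_rot": [0, 0, 0], "hand": 1}
    - {"slide": [0.0, 0, 0], "delta_rot": [0, 0, 0], "hand": 1}

```text
time_s: 1.4
eef_pos: [0.4661, 0.3312, 0.2309]
eef_rot: [-0.0, 0.706, 0.708, -0.0]
wrist_force: [0.6, -1.1, 0.7]
opening: 0.998
```

```bash
cat > look.py <<'E'
import sys,numpy as np,cv2
from bench import ctrl
for n in sys.argv[2:]:
    c=ctrl.camera(n); cv2.imwrite(f"pics/{n}{sys.argv[1]}.png",c["frame"][:,:,::-1]); np.savez(f"{n}{sys.argv[1]}.npz",**c)
o=ctrl.get_obs();print(o["time_s"],o["eef_pos"].round(4),o["eef_rot"].round(4),o["wrist_force"].round(2),o["opening"],o["q"].round(3))
E
python3 look.py 1 wrist scene
```

```text
1.5 [0.467  0.3296 0.231 ] [ 1.000e-04  7.070e-01  7.072e-01 -3.000e-04] [ 0.26  0.05 -0.66] 1.0012476115321485 [ 0.407  0.174  1.616 -0.     1.353  0.407]
```

View pics/wrist1.png

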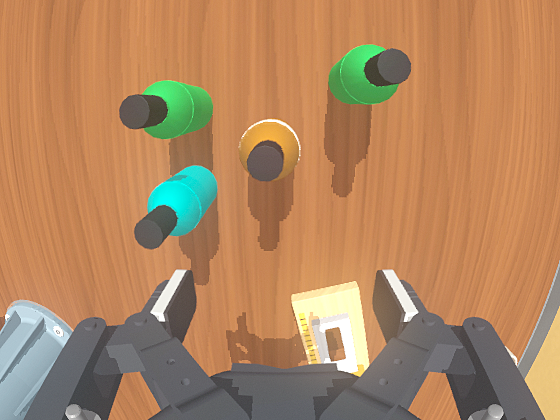

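View pics/scene1.png

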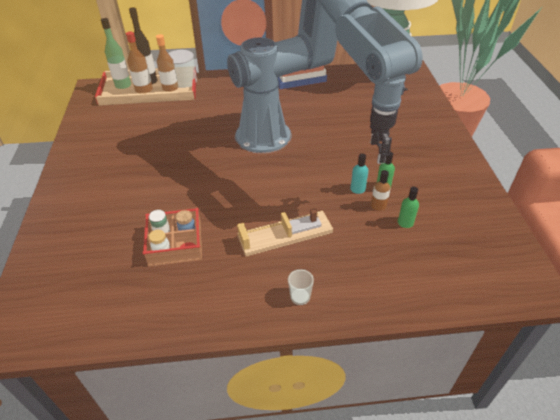

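```bash
python3 - <<'E'
from h import *
W=dict(np.load("wrist1.npz"));print((-W["R"].T@W["t"]).round(4))
h=cv2.cvtColor(W["frame"],cv2.COLOR_RGB2HSV)
roi=np.zeros(h.shape[:2],np.uint8);roi[110:195,230:310]=1
dark=((h[...,2]<75)&(roi>0)).astype(np.uint8)
c=max(cv2.findContours(dark,0,1)[0],key=cv2.contourArea);print(cv2.minEnclosingCircle(c))
am=((h[...,1]>120)&(h[...,2]>140)&(h[...,0]<25)&(roi>0)).astype(np.uint8)
wh=((h[...,1]<60)&(h[...,2]>170)&(roi>0)).astype(np.uint8)
c2=max(cv2.findContours(am|wh,0,1)[0],key=cv2.contourArea);(cc,r)=cv2.minEnclosingCircle(c2);print(cc,r)
print("cap",plane(W,(265,160),.152,True).round(4))
for z in(.06,.09):
  print(z,plane(W,(cc[0]-r,cc[1]),z,True).round(4),plane(W,(cc[0]+r,cc[1]),z,True).round(4),plane(W,cc,z,True).round(4))
print([ (X,proj(W,X,True).round(1)) for X in([.4524,.3739,.152],[.4524,.3739,.09])])
im=cv2.resize(cv2.cvtColor(W["frame"],4)[110:195,230:310],(640,600*1),interpolation=2);cv2.imwrite("pics/crop4.png",im)
E
```

```text
[0.4662 0.4118 0.3721]
((282.0, 152.0), 9.999999747378752e-05)
(269.5, 152.0) 57.656410217285156
cap [0.453  0.3757 0.152 ]
0.06 [0.3953 0.3692 0.06  ] [0.5077 0.3689 0.06  ] [0.4519 0.3684 0.06  ]
0.09 [0.4021 0.3733 0.09  ] [0.5038 0.373  0.09  ] [0.4533 0.3726 0.09  ]
[([0.4524, 0.3739, 0.152], array([264.1, 162.6])), ([0.4524, 0.3739, 0.09], array([268.4, 150.5]))]
```

View pics/crop4.png

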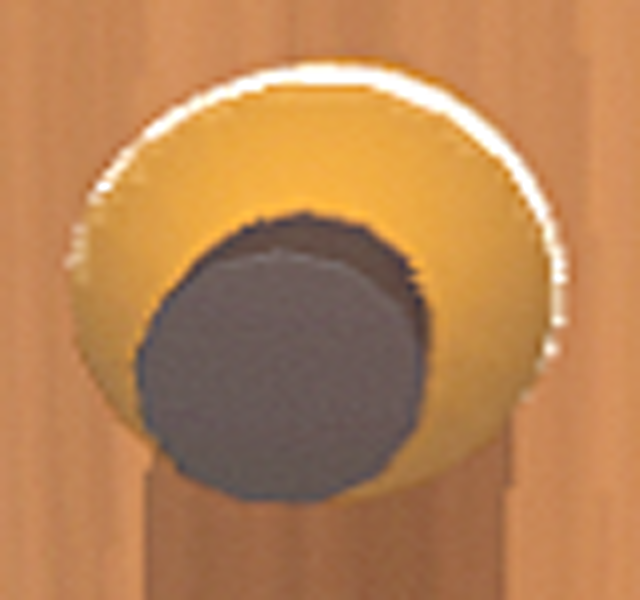

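Cap centre from the wrist view is (0.4528, 0.3735), agreeing with triangulation. Body diameter looks like about 54 mm. I'll line up and descend.

Call:
drive_tool:
  deltas:
    - {"slide": [0.5, -0.15, 0.3], "delta_rot": [0, 0, 0], "hand": 1}
    - {"slide": [0.38, -0.13, 0.4], "delta_rot": [0, 0, 0], "hand": 1}
    - {"slide": [0, 0, 0.4], "delta_rot": [0, 0, 0], "hand": 1}
    - {"slide": [0, 0, 0.1], "delta_rot": [0, 0, 0], "hand": 1}
    - {"slide": [0, 0, 0], "delta_rot": [0, 0, 0], "hand": 1}

```text
time_s: 2.12
eef_pos: [0.453, 0.3736, 0.1708]
eef_rot: [-0.0, 0.707, 0.707, -0.001]
wrist_force: [-0.4, 0.3, -0.0]
opening: 1.004
```

Call:
drive_tool:
  deltas:
    - {"slide": [0, 0, 0], "delta_rot": [0, 0, 0], "hand": 1}
    - {"slide": [0, 0, 0.3], "delta_rot": [0, 0, 0], "hand": 1}
    - {"slide": [0, 0, 0.4], "delta_rot": [0, 0, 0], "hand": 1}
    - {"slide": [0, 0, 0.3], "delta_rot": [0, 0, 0], "hand": 1}
    - {"slide": [0, 0, 0.1], "delta_rot": [0, 0, 0], "hand": 1}

```text
time_s: 2.75
eef_pos: [0.4523, 0.3736, 0.1147]
eef_rot: [-0.0, 0.707, 0.707, -0.001]
wrist_force: [0.9, 0.0, 0.1]
opening: 0.999
```

```bash
python3 look.py 2 wrist
```

```text
2.8 [0.4524 0.3736 0.1148] [-3.000e-04  7.071e-01  7.071e-01 -1.000e-03] [ 0.47  0.12 -0.78] 1.0007323192944777 [ 0.488  0.335  1.668 -0.     1.14   0.488]
```

View pics/wrist2.png

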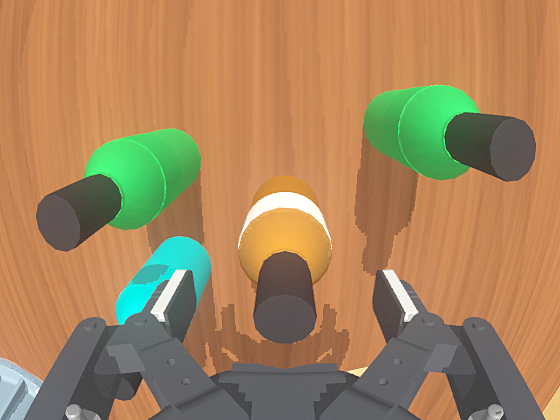

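Cap centred between the fingers: cap at (285,315), fingertips at x = 183 and 388. No neighbour is in the way, so I'll close.

Call:
drive_tool:
  deltas:
    - {"slide": [0, 0, 0], "delta_rot": [0, 0, 0], "hand": 0}
    - {"slide": [0, 0, 0], "delta_rot": [0, 0, 0], "hand": 0}
    - {"slide": [0, 0, 0], "delta_rot": [0, 0, 0], "hand": 0}
    - {"slide": [0, 0, 0], "delta_rot": [0, 0, 0], "hand": 0}
    - {"slide": [0, 0, 0], "delta_rot": [0, 0, 0], "hand": 0}

```text
time_s: 3.42
eef_pos: [0.4532, 0.3743, 0.117]
eef_rot: [0.0, 0.707, 0.707, 0.0]
wrist_force: [-1.3, -0.9, 5.4]
opening: 0.292
```

Call:
drive_tool:
  deltas:
    - {"slide": [0, 0, 0], "delta_rot": [0, 0, 0], "hand": 0}
    - {"slide": [0, 0, 0], "delta_rot": [0, 0, 0], "hand": 0}
    - {"slide": [0, 0, -0.1], "delta_rot": [0, 0, 0], "hand": 0}
    - {"slide": [0, 0, -0.2], "delta_rot": [0, 0, 0], "hand": 0}
    - {"slide": [0, 0, -0.3], "delta_rot": [0, 0, 0], "hand": 0}

```text
time_s: 4.05
eef_pos: [0.4525, 0.3737, 0.1463]
eef_rot: [-0.0, 0.707, 0.707, -0.001]
wrist_force: [0.3, 0.1, -2.8]
opening: 0.286
```

```bash
python3 look.py 3 wrist side
```

```text
4.15 [0.4544 0.3748 0.1489] [6.000e-04 7.071e-01 7.071e-01 2.000e-03] [ 0.27  0.37 -3.06] 0.28948497379229016 [0.488 0.293 1.646 0.    1.198 0.488]
```

View pics/wrist3.png

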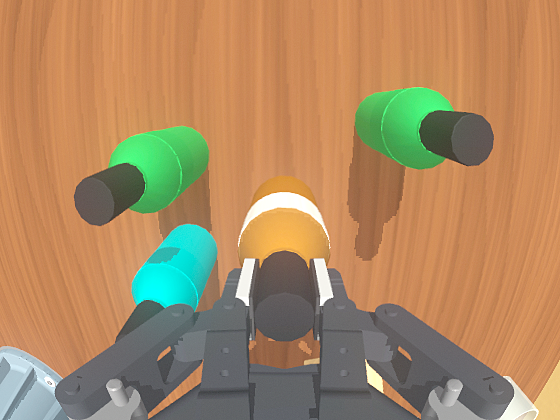

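View pics/side3.png

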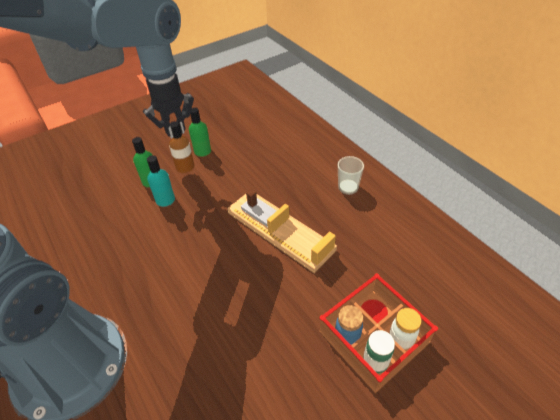

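The bottle is held: opening 0.29, about 3 N of weight. Before carrying it over I'll refine the gauge and crate poses from the unobstructed views.

```bash
python3 - <<'E'
from h import *
D=dict(np.load("side3.npz"));S=dict(np.load("scene1.npz"))
a=cv2.cvtColor(D["frame"],4)[185:275,222:342];cv2.imwrite("pics/z1.png",cv2.resize(a,(800,600),interpolation=2))
a=cv2.cvtColor(D["frame"],4)[270:390,315:440];cv2.imwrite("pics/z2.png",cv2.resize(a,(625,600),interpolation=2))
a=cv2.cvtColor(S["frame"],4)[205:255,235:335];cv2.imwrite("pics/z3.png",cv2.resize(a,(800,400),interpolation=2))
E
```

```text
(no output)
```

View pics/z1.png

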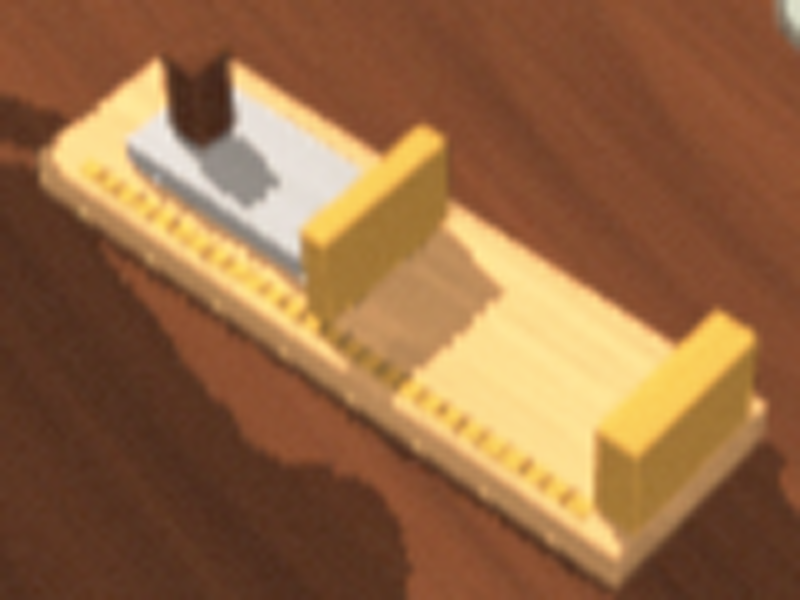

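View pics/z2.png

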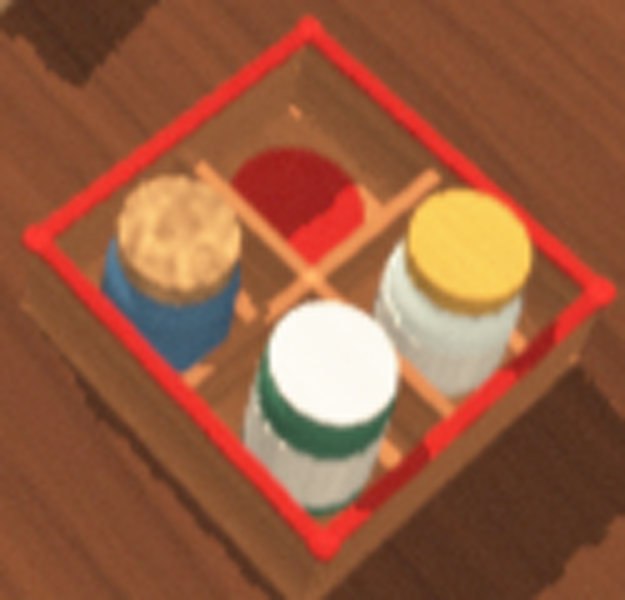

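View pics/z3.png

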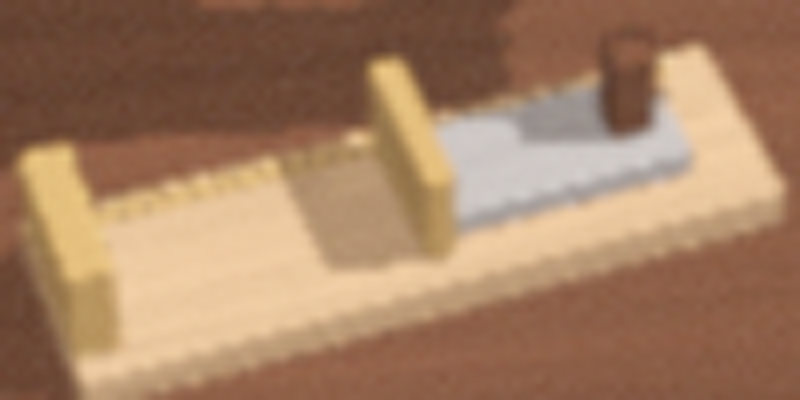

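```bash
python3 - <<'E'
from h import *
D=dict(np.load("side3.npz"));S=dict(np.load("scene1.npz"));W=dict(np.load("wrist0.npz"))
s=lambda x,y:(222+x/6.667-.5,185+y/6.667-.5); t=lambda x,y:(235+x/8-.5,205+y/8-.5)
# two-view gauge
P={"bed x+y-":(s(765,408),t(85,382)),"bed":None,
"fj in x-":(s(598,432),t(72,148)),"fj out x-":(s(640,455),t(20,158)),"fj in x+":(s(720,312),t(115,268)),
"mj in x+":(s(446,138),t(428,185)),"mj out x-":(s(303,230),t(402,60)),"mj out x+":(s(428,124),t(453,178)),"mj in x-":(s(330,250),t(370,65))}
for k,v in P.items():
    if v: p,e=tri(ray(D,v[0]),ray(S,v[1]));print(k,p.round(4),np.round(e,4))
print("side bed x-y-",plane(D,s(620,555),.02).round(4),"x-y+",plane(D,s(45,162),.02).round(4),"x+y-",plane(D,s(765,408),.02).round(4))
print("scene x+y-",plane(S,t(85,382),.02).round(4),"x+y+",plane(S,t(783,190),.02).round(4),"x-y+",plane(S,t(700,45),.02).round(4))
for nm,c,b in(("side",D,(270,390,315,445)),("scene",S,(200,260,138,208))):
    h=cv2.cvtColor(c["frame"],cv2.COLOR_RGB2HSV)
    m=((h[...,1]>190)&((h[...,0]<4)|(h[...,0]>176))&(h[...,2]>110));k=np.zeros_like(m);k[b[0]:b[1],b[2]:b[3]]=m[b[0]:b[1],b[2]:b[3]]
    ys,xs=np.nonzero(k);pt=np.array([plane(c,(x,y),.064)[:2] for x,y in zip(xs,ys)],np.float32)
    (ce,sz,an)=cv2.minAreaRect(pt*1000);print(nm,len(xs),np.round(ce,1),np.round(sz,1),round(an,1))
z=lambda x,y:(315+x/5-.5,270+y/5-.5)
for p in((308,18),(25,237),(612,295),(325,557)):print("rim side",plane(D,z(*p),.064).round(4))
print("pad side",plane(D,z(298,207),.008).round(4))
E
```

```text
bed x+y- [ 0.6299 -0.0996  0.0189] [0.001 0.001]
fj in x- [ 0.5503 -0.0988  0.0676] [0.0021 0.0021]
fj out x- [ 0.555  -0.1182  0.0703] [0.0007 0.0007]
fj in x+ [ 0.6171 -0.0843  0.0697] [0.0014 0.0014]
mj in x+ [0.5868 0.0411 0.0704] [0.0002 0.0002]
mj out x- [0.5177 0.0368 0.0699] [0.0017 0.0017]
mj out x+ [0.5851 0.0509 0.0711] [0.0006 0.0006]
mj in x- [0.5201 0.0232 0.0704] [0.0022 0.0022]
side bed x-y- [ 0.5465 -0.1211  0.02  ] x-y+ [0.4759 0.1635 0.02  ] x+y- [ 0.6295 -0.1012  0.02  ]
scene x+y- [ 0.6303 -0.0987  0.02  ] x+y+ [0.5589 0.1909 0.02  ] x-y+ [0.4721 0.1702 0.02  ]
side 1380 [ 549.6 -324.5] [170.4 169.1] 2.9Traceback (most recent call last):
  File "<stdin>", line 16, in <module>
cv2.error: OpenCV(4.12.0) /io/opencv/modules/imgproc/src/convhull.cpp:143: error: (-215:Assertion failed) total >= 0 && (depth == CV_32F || depth == CV_32S) in function 'convexHull'
```

Call:
drive_tool:
  deltas:
    - {"slide": [-0.3, 0.09, -0.4], "delta_rot": [0, 0, 0], "hand": 0}
    - {"slide": [-0.6, 0.17, -0.4], "delta_rot": [0, 0, 0], "hand": 0}
    - {"slide": [-0.8, 0.23, -0.4], "delta_rot": [0, 0, 0], "hand": 0}
    - {"slide": [-0.8, 0.23, -0.3], "delta_rot": [0, 0, 0], "hand": 0}
    - {"slide": [-0.8, 0.23, -0.1], "delta_rot": [0, 0, 0], "hand": 0}

```text
time_s: 4.78
eef_pos: [0.5016, 0.2071, 0.2287]
eef_rot: [0.001, 0.707, 0.707, 0.001]
wrist_force: [0.5, 0.5, -3.6]
opening: 0.287
```

Call:
drive_tool:
  deltas:
    - {"slide": [-0.8, 0.23, 0], "delta_rot": [0, 0, 0], "hand": 0}
    - {"slide": [-0.8, 0.23, 0], "delta_rot": [0, 0, 0], "hand": 0}
    - {"slide": [-0.8, 0.23, 0], "delta_rot": [0, 0, 0], "hand": 0}
    - {"slide": [-0.7, 0.2, 0], "delta_rot": [0, 0, 0], "hand": 0}
    - {"slide": [-0.5, 0.14, 0], "delta_rot": [0, 0, 0], "hand": 0}

```text
time_s: 5.4
eef_pos: [0.5522, 0.0264, 0.2273]
eef_rot: [0.001, 0.708, 0.707, 0.0]
wrist_force: [0.1, 0.1, -3.6]
opening: 0.289
```

Call:
drive_tool:
  deltas:
    - {"slide": [-0.2, 0.06, 0], "delta_rot": [0, 0, 0], "hand": 0}
    - {"slide": [0, 0, 0], "delta_rot": [0, 0, 0], "hand": 0}
    - {"slide": [0, 0, 0], "delta_rot": [0, 0, 0], "hand": 0}
    - {"slide": [0, 0, 0], "delta_rot": [0, 0, 0], "hand": 0}
    - {"slide": [0, 0, 0], "delta_rot": [0, 0, 0], "hand": 0}

```text
time_s: 6.02
eef_pos: [0.5549, 0.0197, 0.2263]
eef_rot: [-0.0, 0.707, 0.707, -0.0]
wrist_force: [-0.2, -1.1, -3.4]
opening: 0.289
```

```bash
python3 look.py 4 wrist side scene
```

```text
6.175 [0.555  0.0194 0.2263] [-0.      0.7069  0.7073 -0.    ] [-0.14  0.53 -4.23] 0.28916941728403006 [-0.179  0.142  1.662  0.     1.338 -0.179]
```

View pics/wrist4.png

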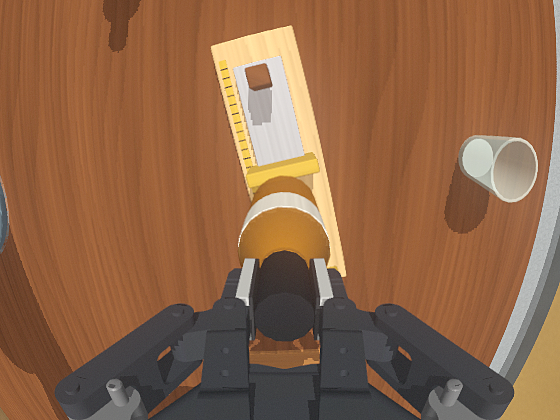

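View pics/side4.png

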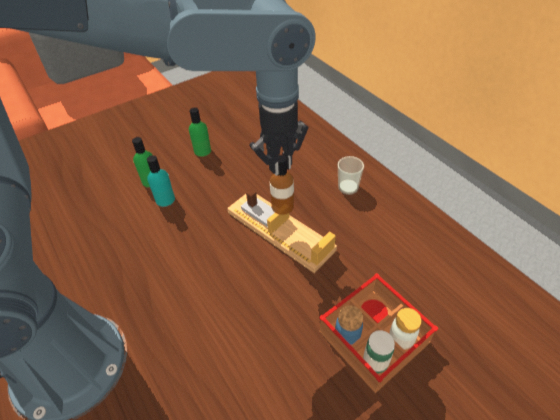

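Gauge visible ahead, moving jaw at (283,170) in the wrist view. Next I move over the gap near the fixed jaw and start lowering.

Call:
drive_tool:
  deltas:
    - {"slide": [-0.4, 0.11, 0], "delta_rot": [0, 0, 0], "hand": 0}
    - {"slide": [-0.6, 0.16, 0], "delta_rot": [0, 0, 0], "hand": 0}
    - {"slide": [-0.4, 0.1, 0], "delta_rot": [0, 0, 0], "hand": 0}
    - {"slide": [-0.15, 0.04, 0.2], "delta_rot": [0, 0, 0], "hand": 0}
    - {"slide": [0, 0, 0.2], "delta_rot": [0, 0, 0], "hand": 0}

```text
time_s: 6.8
eef_pos: [0.5752, -0.0588, 0.2052]
eef_rot: [-0.001, 0.707, 0.707, -0.0]
wrist_force: [0.4, 0.8, -3.4]
opening: 0.279
```

Call:
drive_tool:
  deltas:
    - {"slide": [0, 0, 0.2], "delta_rot": [0, 0, 0], "hand": 0}
    - {"slide": [0, 0, 0.1], "delta_rot": [0, 0, 0], "hand": 0}
    - {"slide": [0, 0, 0], "delta_rot": [0, 0, 0], "hand": 0}
    - {"slide": [0, 0, 0], "delta_rot": [0, 0, 0], "hand": 0}
    - {"slide": [0, 0, 0], "delta_rot": [0, 0, 0], "hand": 0}

```text
time_s: 7.42
eef_pos: [0.5758, -0.0585, 0.1918]
eef_rot: [0.0, 0.707, 0.707, 0.0]
wrist_force: [0.5, -0.5, -3.8]
opening: 0.288
```

```bash
python3 look.py 5 side scene
python3 - <<'E'
from h import *
D=dict(np.load("side5.npz"));S=dict(np.load("scene5.npz"))
a=cv2.cvtColor(D["frame"],4)[150:275,235:360];b=cv2.cvtColor(S["frame"],4)[165:265,210:340]
o=np.zeros((600,800,3),np.uint8);o[:400,:400]=cv2.resize(a,(400,400),interpolation=2);o[:308,400:]=cv2.resize(b,(400,308),interpolation=2);cv2.imwrite("pics/z5.png",o)
E
```

```text
7.525 [ 0.5757 -0.0585  0.1917] [3.000e-04 7.071e-01 7.071e-01 2.000e-04] [ 0.16 -0.65 -3.66] 0.2911114712633679 [-0.306  0.226  1.637  0.     1.278 -0.306]
```

View pics/z5.png

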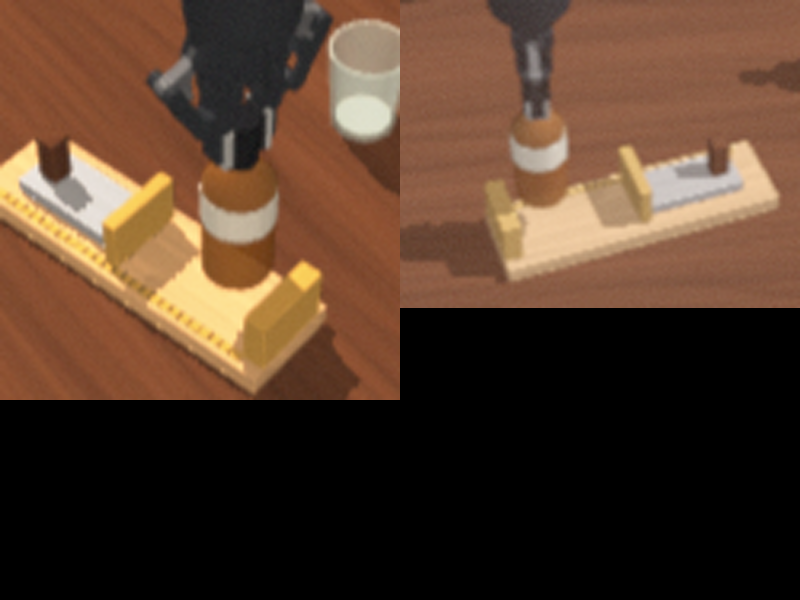

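Both views show the bottle vertical and between the jaws, near the fixed one. I'll lower it.

Call:
drive_tool:
  deltas:
    - {"slide": [0, 0, 0.2], "delta_rot": [0, 0, 0], "hand": 0}
    - {"slide": [0, 0, 0.3], "delta_rot": [0, 0, 0], "hand": 0}
    - {"slide": [0, 0, 0.3], "delta_rot": [0, 0, 0], "hand": 0}
    - {"slide": [0, 0, 0.2], "delta_rot": [0, 0, 0], "hand": 0}
    - {"slide": [0, 0, 0.05], "delta_rot": [0, 0, 0], "hand": 0}

```text
time_s: 8.15
eef_pos: [0.5748, -0.0583, 0.1374]
eef_rot: [-0.001, 0.707, 0.707, -0.001]
wrist_force: [-0.7, 0.2, -3.3]
opening: 0.288
```

Call:
drive_tool:
  deltas:
    - {"slide": [0, 0, 0.02], "delta_rot": [0, 0, 0], "hand": 0}
    - {"slide": [0, 0, 0.02], "delta_rot": [0, 0, 0], "hand": 0}
    - {"slide": [0, 0, 0.0], "delta_rot": [0, 0, 0], "hand": 0}
    - {"slide": [0, 0, 0], "delta_rot": [0, 0, 0], "hand": 0}
    - {"slide": [0, 0, 0], "delta_rot": [0, 0, 0], "hand": 0}

```text
time_s: 8.78
eef_pos: [0.5757, -0.0585, 0.137]
eef_rot: [0.0, 0.707, 0.707, 0.0]
wrist_force: [0.3, -0.1, -2.9]
opening: 0.29
```

Call:
drive_tool:
  deltas:
    - {"slide": [0, 0, 0.02], "delta_rot": [0, 0, 0], "hand": 0}
    - {"slide": [0, 0, 0.0], "delta_rot": [0, 0, 0], "hand": 0}
    - {"slide": [0, 0, 0.02], "delta_rot": [0, 0, 0], "hand": 0}
    - {"slide": [0, 0, 0], "delta_rot": [0, 0, 0], "hand": 0}
    - {"slide": [0, 0, 0], "delta_rot": [0, 0, 0], "hand": 0}

```text
time_s: 9.4
eef_pos: [0.5761, -0.0587, 0.137]
eef_rot: [0.001, 0.707, 0.707, 0.0]
wrist_force: [-5.3, 1.5, 10.8]
opening: 0.284
```

Contact with the bed at about 11 N up. I'll ease off a little and open.

Call:
drive_tool:
  deltas:
    - {"slide": [0, 0, -0.02], "delta_rot": [0, 0, 0], "hand": 0}
    - {"slide": [0, 0, 0.0], "delta_rot": [0, 0, 0], "hand": 0}
    - {"slide": [0, 0, 0], "delta_rot": [0, 0, 0], "hand": 0.5}
    - {"slide": [0, 0, 0], "delta_rot": [0, 0, 0], "hand": 0.8}
    - {"slide": [0, 0, 0], "delta_rot": [0, 0, 0], "hand": 1}

```text
time_s: 10.02
eef_pos: [0.5755, -0.0585, 0.1356]
eef_rot: [-0.0, 0.707, 0.707, -0.0]
wrist_force: [-0.8, 0.3, -0.5]
opening: 0.898
```

Call:
drive_tool:
  deltas:
    - {"slide": [0, 0, 0], "delta_rot": [0, 0, 0], "hand": 1}
    - {"slide": [0, 0, 0.0], "delta_rot": [0, 0, 0], "hand": 1}
    - {"slide": [0, 0, -0.3], "delta_rot": [0, 0, 0], "hand": 1}
    - {"slide": [0, 0, -0.5], "delta_rot": [0, 0, 0], "hand": 1}
    - {"slide": [0, 0, -0.6], "delta_rot": [0, 0, 0], "hand": 1}

```text
time_s: 10.65
eef_pos: [0.5754, -0.0584, 0.2072]
eef_rot: [-0.0, 0.707, 0.707, -0.0]
wrist_force: [0.2, -0.0, -0.2]
opening: 0.998
```

Call:
drive_tool:
  deltas:
    - {"slide": [0.4, 0, -0.5], "delta_rot": [0, 0, 0], "hand": 1}
    - {"slide": [0.7, -0.2, 0.0], "delta_rot": [0, 0, 0.06], "hand": 0.5}
    - {"slide": [0.7, -0.2, 0], "delta_rot": [0, 0, 0], "hand": 0}
    - {"slide": [0.4, -0.2, 0], "delta_rot": [0, 0, 0], "hand": 0}
    - {"slide": [0, 0, 0], "delta_rot": [0, 0, 0], "hand": 0}

```text
time_s: 11.28
eef_pos: [0.5559, 0.0554, 0.2314]
eef_rot: [0.0, 0.769, 0.639, 0.0]
wrist_force: [0.7, -0.9, 0.3]
opening: 0.142
```

```bash
python3 look.py 6 wrist side scene
python3 - <<'E'
from h import *
D=dict(np.load("side6.npz"));S=dict(np.load("scene6.npz"))
a=cv2.cvtColor(D["frame"],4)[150:275,235:360];b=cv2.cvtColor(S["frame"],4)[165:265,210:340]
o=np.zeros((400,800,3),np.uint8);o[:400,:400]=cv2.resize(a,(400,400),interpolation=2);o[:308,400:]=cv2.resize(b,(400,308),interpolation=2);cv2.imwrite("pics/z6.png",o)
E
```

```text
11.425 [0.5564 0.0535 0.231 ] [ 3.000e-04  7.703e-01  6.377e-01 -0.000e+00] [-0.65 -0.49 -0.09] -0.003961930282108473 [-1.160e-01  1.450e-01  1.648e+00 -1.000e-03  1.348e+00  7.200e-02]
```

View pics/wrist6.png

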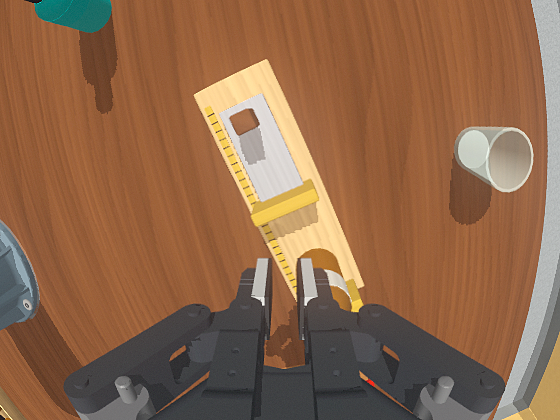

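View pics/z6.png

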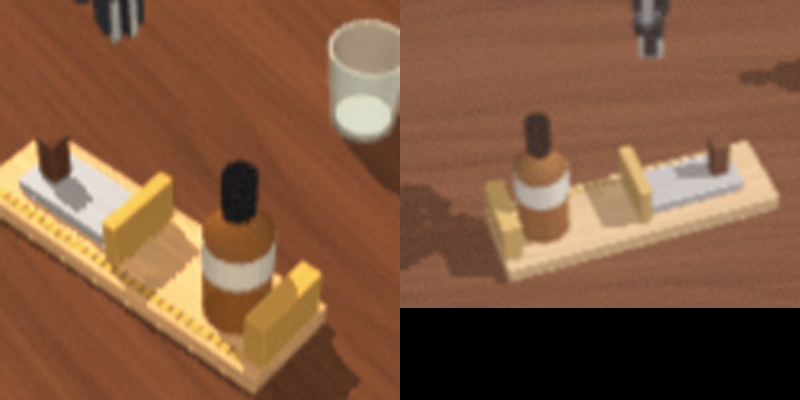

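The bottle stands upright on the bed and is released. I turned the tool the wrong way by 10.7°, so the next move must correct about −24°. First I'll locate the handle top.

```bash
python3 - <<'E'
from h import *
W=dict(np.load("wrist6.npz"))
a=cv2.cvtColor(W["frame"],4)[90:240,190:340];cv2.imwrite("pics/z7.png",cv2.resize(a,(600,600),interpolation=2))
print(proj(W,[.53,.1294,.08],True))
for X in ([.5833,-.0912,.07],[.5535,.0322,.07]): print(proj(W,X,True))
E
```

```text
[240.28226205 121.71514582]
[331.20642332 310.62669722]
[285.87315372 214.65622973]
```

View pics/z7.png

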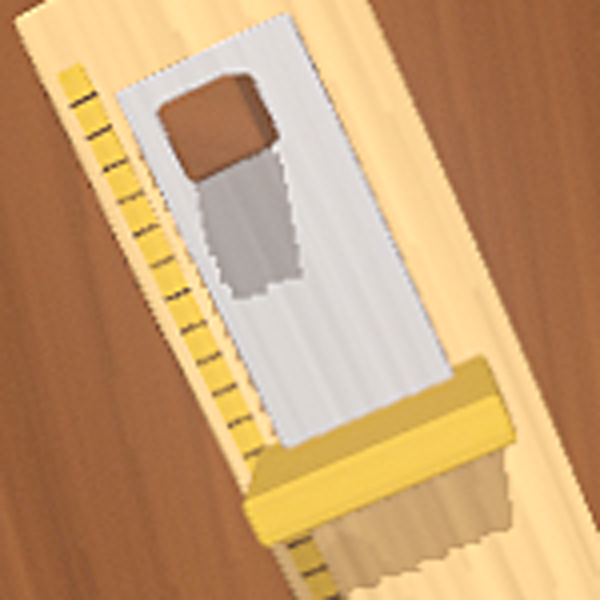

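Call:
drive_tool:
  deltas:
    - {"slide": [0, 0, 0], "delta_rot": [0, 0, -0.05], "hand": 0}
    - {"slide": [0, 0, 0], "delta_rot": [0, 0, -0.05], "hand": 0}
    - {"slide": [0, 0, 0], "delta_rot": [0, 0, -0.036], "hand": 0}
    - {"slide": [0.5, 0, 0], "delta_rot": [0, 0, 0], "hand": 0}
    - {"slide": [0.7, -0.05, 0], "delta_rot": [0, 0, 0], "hand": 0}

```text
time_s: 12.05
eef_pos: [0.54, 0.1106, 0.2307]
eef_rot: [0.0, 0.619, 0.786, -0.0]
wrist_force: [0.2, 0.3, -0.6]
opening: 0.001
```

Call:
drive_tool:
  deltas:
    - {"slide": [0.7, -0.05, 0], "delta_rot": [0, 0, 0], "hand": 0}
    - {"slide": [0.45, 0, 0.4], "delta_rot": [0, 0, 0], "hand": 0}
    - {"slide": [0, 0, 0.7], "delta_rot": [0, 0, 0], "hand": 0}
    - {"slide": [0, 0, 0.5], "delta_rot": [0, 0, 0], "hand": 0}
    - {"slide": [0, 0, 0], "delta_rot": [0, 0, 0], "hand": 0}

```text
time_s: 12.68
eef_pos: [0.5221, 0.1661, 0.1487]
eef_rot: [-0.002, 0.618, 0.786, -0.002]
wrist_force: [-0.4, 0.4, 0.3]
opening: 0.0
```

```bash
python3 look.py 8 wrist side
python3 - <<'E'
from h import *
D=dict(np.load("side8.npz"))
a=cv2.cvtColor(D["frame"],4)[120:280,200:360];cv2.imwrite("pics/z8.png",cv2.resize(a,(600,600),interpolation=2))
E
```

```text
12.775 [0.5241 0.1665 0.1515] [2.000e-04 6.179e-01 7.863e-01 1.000e-04] [0.67 0.68 0.8 ] 9.433354728264376e-05 [ 0.092  0.211  1.743 -0.     1.187 -0.147]
```

View pics/wrist8.png

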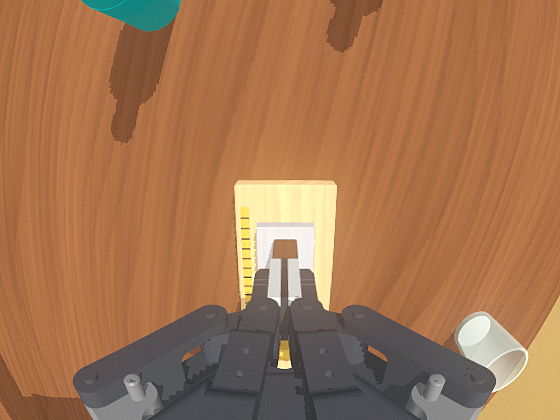

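View pics/z8.png

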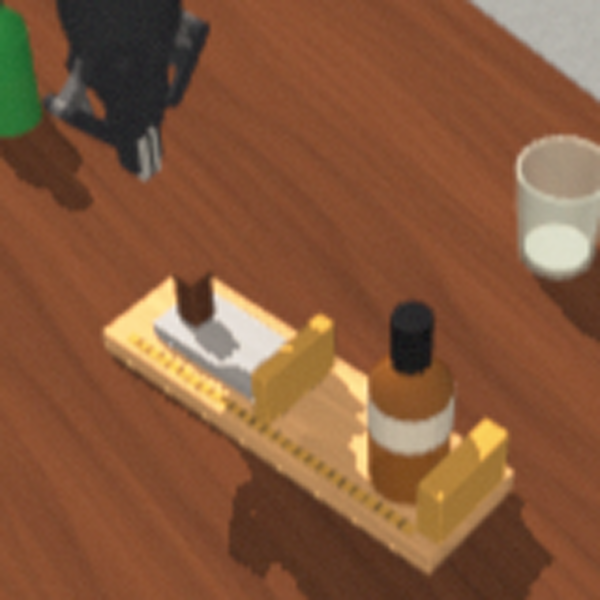

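```bash
python3 - <<'E'
from h import *
W=dict(np.load("wrist8.npz"))
y=np.array([-.237,.972,0]);x=np.array([.972,.237,0]);
for s in(-.01,.01):
  for r in (-.01,.01): print(proj(W,np.array([.5325,.129,.08])+s*y+r*x,True).round(1))
print("tcp",proj(W,[.5241,.1665,.1515],True))
for uv in((235,181),(336,181)):print(plane(W,uv,.02,True).round(4))
for uv in((272,239),(298,239)):print(plane(W,uv,.08,True).round(4))
a=cv2.cvtColor(W["frame"],4)[170:320,220:350];cv2.imwrite("pics/z9.png",cv2.resize(a,(520,600),interpolation=2))
E
```

```text
[272.7 286.5]
[299.3 286.6]
[272.3 263.1]
[299.9 263.1]
tcp [287.78087731 278.86455715]
[0.4764 0.174  0.02  ]
[0.5605 0.1946 0.02  ]
[0.516  0.1549 0.08  ]
[0.5337 0.1592 0.08  ]
```

View pics/z9.png

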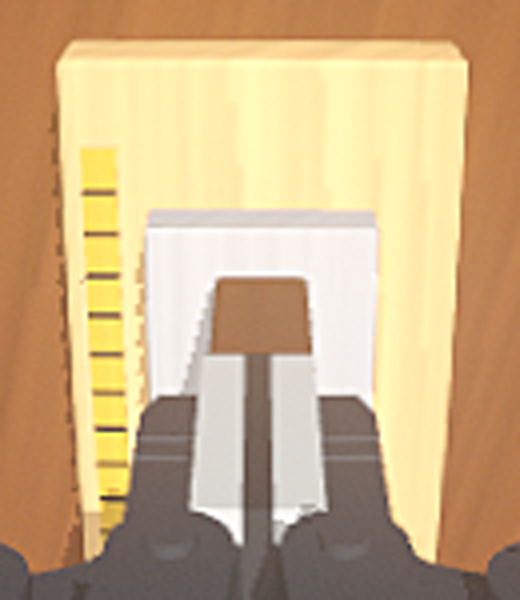

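```bash
python3 - <<'E'
from h import *
W=dict(np.load("wrist8.npz"))
for uv in((273,240),(297,240)):print(plane(W,uv,.0355,True).round(4))
E
```

```text
[0.5196 0.1352 0.0355]
[0.5394 0.14   0.0355]
```

Handle top centre is at about (0.532, 0.128), and the tool is square and 39 mm behind it. I'll descend behind the post.

Call:
drive_tool:
  deltas:
    - {"slide": [0, 0, 0.5], "delta_rot": [0, 0, 0], "hand": 0}
    - {"slide": [0, 0, 0.7], "delta_rot": [0, 0, 0], "hand": 0}
    - {"slide": [0, 0, 0.5], "delta_rot": [0, 0, 0], "hand": 0}
    - {"slide": [0, 0, 0.22], "delta_rot": [0, 0, 0], "hand": 0}
    - {"slide": [0, 0, 0], "delta_rot": [0, 0, 0], "hand": 0}

```text
time_s: 13.4
eef_pos: [0.5239, 0.1671, 0.0553]
eef_rot: [0.0, 0.618, 0.787, 0.0]
wrist_force: [-0.4, -0.7, -0.2]
opening: -0.002
```

Call:
drive_tool:
  deltas:
    - {"slide": [-0.1, 0, 0], "delta_rot": [0, 0, 0], "hand": 0}
    - {"slide": [-0.1, 0, 0], "delta_rot": [0, 0, 0], "hand": 0}
    - {"slide": [-0.08, 0, 0], "delta_rot": [0, 0, 0], "hand": 0}
    - {"slide": [-0.08, 0, 0], "delta_rot": [0, 0, 0], "hand": 0}
    - {"slide": [-0.08, 0, 0], "delta_rot": [0, 0, 0], "hand": 0}

```text
time_s: 14.02
eef_pos: [0.5287, 0.1461, 0.0551]
eef_rot: [-0.0, 0.618, 0.787, 0.0]
wrist_force: [-1.5, 3.5, 2.0]
opening: 0.004
```

Contact with the post at about 3.8 N, the slide friction. I'll keep pushing steadily.

Call:
drive_tool:
  deltas:
    - {"slide": [-0.1, 0, 0], "delta_rot": [0, 0, 0], "hand": 0}
    - {"slide": [-0.1, 0, 0], "delta_rot": [0, 0, 0], "hand": 0}
    - {"slide": [-0.1, 0, 0], "delta_rot": [0, 0, 0], "hand": 0}
    - {"slide": [-0.1, 0, 0], "delta_rot": [0, 0, 0], "hand": 0}
    - {"slide": [-0.1, 0, 0], "delta_rot": [0, 0, 0], "hand": 0}

```text
time_s: 14.65
eef_pos: [0.5346, 0.1213, 0.0548]
eef_rot: [-0.0, 0.617, 0.787, 0.0]
wrist_force: [-0.1, 2.5, 3.4]
opening: -0.0
```

Call:
drive_tool:
  deltas:
    - {"slide": [-0.1, 0, 0], "delta_rot": [0, 0, 0], "hand": 0}
    - {"slide": [-0.1, 0, 0], "delta_rot": [0, 0, 0], "hand": 0}
    - {"slide": [-0.1, 0, 0], "delta_rot": [0, 0, 0], "hand": 0}
    - {"slide": [-0.06, 0, 0], "delta_rot": [0, 0, 0], "hand": 0}
    - {"slide": [-0.04, 0, 0], "delta_rot": [0, 0, 0], "hand": 0}

```text
time_s: 15.28
eef_pos: [0.5392, 0.102, 0.0547]
eef_rot: [-0.0, 0.618, 0.787, -0.0]
wrist_force: [-0.8, 3.4, 1.4]
opening: -0.001
```

```bash
python3 look.py 10 side scene
python3 - <<'E'
from h import *
D=dict(np.load("side10.npz"));S=dict(np.load("scene10.npz"))
a=cv2.cvtColor(D["frame"],4)[165:275,225:345];cv2.imwrite("pics/z10.png",cv2.resize(a,(655,600),interpolation=2))
E
```

```text
15.375 [0.5393 0.1018 0.0547] [ 1.000e-04  6.175e-01  7.866e-01 -2.000e-04] [-0.27  0.27  0.77] -0.0013433892524648953 [-3.000e-02  3.510e-01  1.794e+00 -1.000e-03  9.960e-01 -2.690e-01]
```

View pics/z10.png

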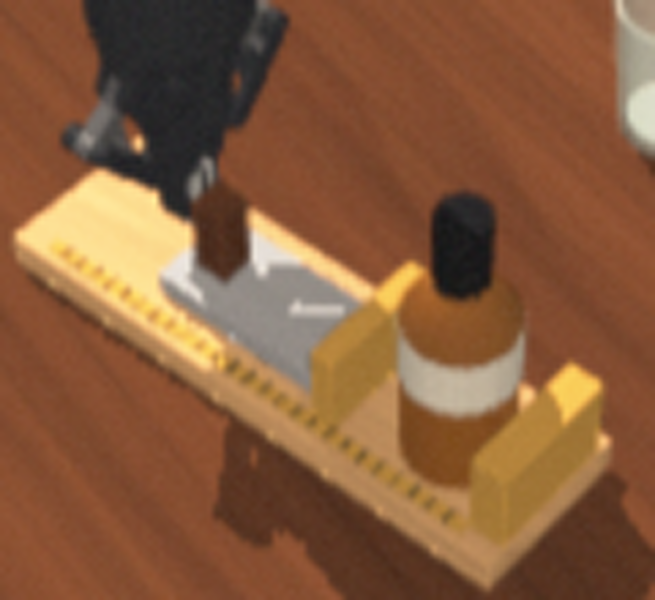

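The jaw is about 20 mm from the bottle and everything is steady. I'll go slower now.

Call:
drive_tool:
  deltas:
    - {"slide": [-0.06, 0, 0], "delta_rot": [0, 0, 0], "hand": 0}
    - {"slide": [-0.06, 0, 0], "delta_rot": [0, 0, 0], "hand": 0}
    - {"slide": [-0.06, 0, 0], "delta_rot": [0, 0, 0], "hand": 0}
    - {"slide": [-0.06, 0, 0], "delta_rot": [0, 0, 0], "hand": 0}
    - {"slide": [-0.06, 0, 0], "delta_rot": [0, 0, 0], "hand": 0}

```text
time_s: 16.0
eef_pos: [0.5427, 0.0874, 0.0547]
eef_rot: [-0.0, 0.617, 0.787, -0.0]
wrist_force: [-0.7, 3.3, 0.4]
opening: 0.001
```

Call:
drive_tool:
  deltas:
    - {"slide": [-0.03, 0, 0], "delta_rot": [0, 0, 0], "hand": 0}
    - {"slide": [-0.03, 0, 0], "delta_rot": [0, 0, 0], "hand": 0}
    - {"slide": [-0.03, 0, 0], "delta_rot": [0, 0, 0], "hand": 0}
    - {"slide": [-0.02, 0, 0], "delta_rot": [0, 0, 0], "hand": 0}
    - {"slide": [-0.02, 0, 0], "delta_rot": [0, 0, 0], "hand": 0}

```text
time_s: 16.62
eef_pos: [0.5442, 0.0814, 0.0547]
eef_rot: [-0.0, 0.617, 0.787, -0.0]
wrist_force: [-2.0, 4.4, 0.4]
opening: -0.002
```

```bash
python3 look.py 11 side 
python3 - <<'E'
from h import *
D=dict(np.load("side11.npz"))
a=cv2.cvtColor(D["frame"],4)[165:275,225:345];cv2.imwrite("pics/z11.png",cv2.resize(a,(655,600),interpolation=2))
E
```

```text
16.675 [0.5442 0.0813 0.0547] [-2.000e-04  6.174e-01  7.866e-01 -1.000e-04] [-1.19  4.2   0.52] -0.003953297355292775 [-0.068  0.354  1.79   0.     0.998 -0.307]
```

View pics/z11.png

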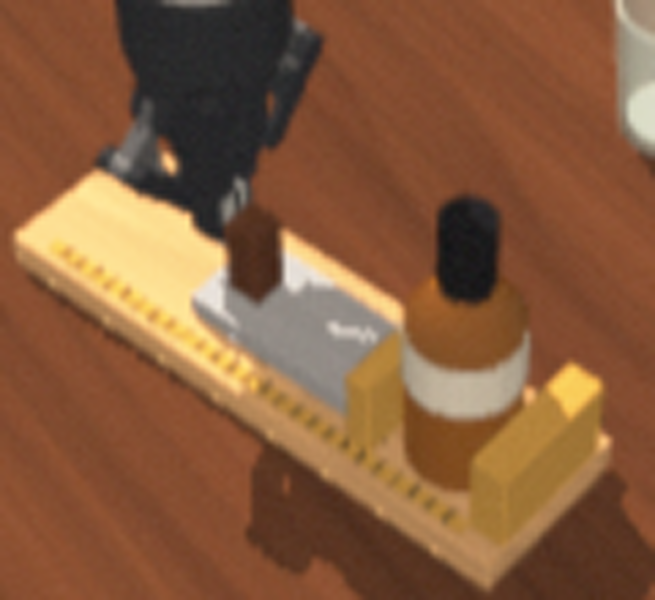

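The jaw is now touching and pushing the bottle; its cap shifted from x = 463 to 468. Smaller steps from here.

Call:
drive_tool:
  deltas:
    - {"slide": [-0.02, 0, 0], "delta_rot": [0, 0, 0], "hand": 0}
    - {"slide": [-0.02, 0, 0], "delta_rot": [0, 0, 0], "hand": 0}
    - {"slide": [-0.01, 0, 0], "delta_rot": [0, 0, 0], "hand": 0}
    - {"slide": [-0.01, 0, 0], "delta_rot": [0, 0, 0], "hand": 0}
    - {"slide": [-0.01, 0, 0], "delta_rot": [0, 0, 0], "hand": 0}

```text
time_s: 17.3
eef_pos: [0.545, 0.0781, 0.0547]
eef_rot: [-0.0, 0.618, 0.787, 0.0]
wrist_force: [-3.1, 7.4, 0.6]
opening: 0.002
```

Call:
drive_tool:
  deltas:
    - {"slide": [-0.01, 0, 0], "delta_rot": [0, 0, 0], "hand": 0}
    - {"slide": [-0.01, 0, 0], "delta_rot": [0, 0, 0], "hand": 0}
    - {"slide": [-0.01, 0, 0], "delta_rot": [0, 0, 0], "hand": 0}
    - {"slide": [-0.01, 0, 0], "delta_rot": [0, 0, 0], "hand": 0}
    - {"slide": [-0.01, 0, 0], "delta_rot": [0, 0, 0], "hand": 0}

```text
time_s: 17.92
eef_pos: [0.545, 0.078, 0.0547]
eef_rot: [-0.002, 0.618, 0.787, 0.001]
wrist_force: [-3.6, 17.7, 2.8]
opening: -0.003
```

Call:
drive_tool:
  deltas:
    - {"slide": [0.025, 0, 0], "delta_rot": [0, 0, 0], "hand": 0}
    - {"slide": [0, 0, 0], "delta_rot": [0, 0, 0], "hand": 0}
    - {"slide": [0, 0, 0], "delta_rot": [0, 0, 0], "hand": 0}
    - {"slide": [0, 0, 0], "delta_rot": [0, 0, 0], "hand": 0}
    - {"slide": [0, 0, 0], "delta_rot": [0, 0, 0], "hand": 0}

```text
time_s: 18.55
eef_pos: [0.545, 0.0781, 0.0547]
eef_rot: [-0.001, 0.617, 0.787, 0.001]
wrist_force: [-3.3, 10.5, 0.4]
opening: -0.001
```

```bash
python3 look.py 12 side scene
python3 - <<'E'
from h import *
D=dict(np.load("side12.npz"))
a=cv2.cvtColor(D["frame"],4)[165:275,225:345];cv2.imwrite("pics/z12.png",cv2.resize(a,(655,600),interpolation=2))
E
```

```text
18.65 [0.545  0.0781 0.0547] [-1.000e-03  6.174e-01  7.866e-01  6.000e-04] [-3.04  9.99  1.49] 0.0006799805906819172 [-0.075  0.354  1.79   0.002  0.999 -0.316]
```

View pics/z12.png

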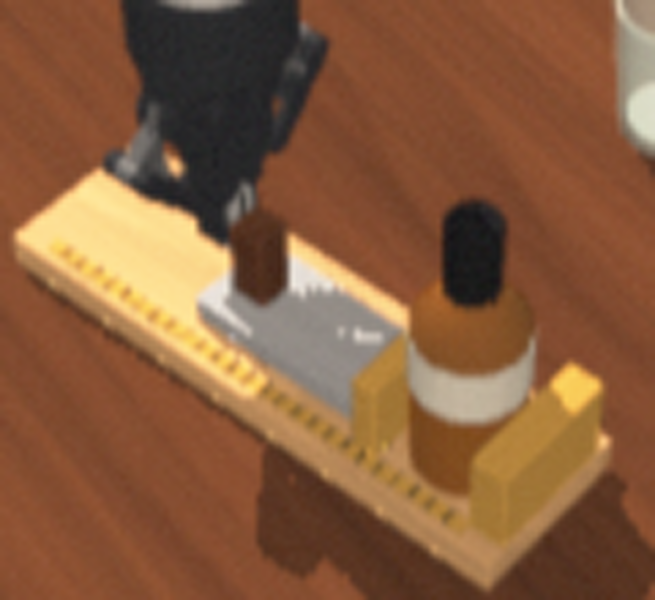

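Call:
drive_tool:
  deltas:
    - {"slide": [-0.008, 0, 0], "delta_rot": [0, 0, 0], "hand": 0}
    - {"slide": [0, 0, 0], "delta_rot": [0, 0, 0], "hand": 0}
    - {"slide": [0, 0, 0], "delta_rot": [0, 0, 0], "hand": 0}
    - {"slide": [0, 0, 0], "delta_rot": [0, 0, 0], "hand": 0}
    - {"slide": [0, 0, 0], "delta_rot": [0, 0, 0], "hand": 0}

```text
time_s: 19.27
eef_pos: [0.545, 0.0781, 0.0547]
eef_rot: [-0.001, 0.617, 0.787, 0.001]
wrist_force: [-2.4, 12.0, 1.9]
opening: 0.002
```

Call:
drive_tool:
  deltas:
    - {"slide": [0, 0, 0], "delta_rot": [0, 0, 0], "hand": 0}
    - {"slide": [0, 0, 0], "delta_rot": [0, 0, 0], "hand": 0}
    - {"slide": [0, 0, 0], "delta_rot": [0, 0, 0], "hand": 0}
    - {"slide": [0, 0, 0], "delta_rot": [0, 0, 0], "hand": 0}
    - {"slide": [0, 0, 0], "delta_rot": [0, 0, 0], "hand": 0}

```text
time_s: 19.9
eef_pos: [0.545, 0.0781, 0.0547]
eef_rot: [-0.001, 0.617, 0.787, 0.001]
wrist_force: [-3.5, 12.1, 2.3]
opening: -0.002
```

Nip held steady: about 12.5 N at the handle, of which about 3 N is slide friction, over 1.2 s. I'll back off from the handle, raise, and move over the bottle with the same orientation so the fingers close across the gauge.

Call:
drive_tool:
  deltas:
    - {"slide": [0.1, 0, 0], "delta_rot": [0, 0, 0], "hand": 0}
    - {"slide": [0.2, 0, 0], "delta_rot": [0, 0, 0], "hand": 0}
    - {"slide": [0.1, 0, -0.3], "delta_rot": [0, 0, 0], "hand": 0}
    - {"slide": [0, 0, -0.7], "delta_rot": [0, 0, 0], "hand": 0}
    - {"slide": [0, 0, -0.8], "delta_rot": [0, 0, 0], "hand": 0}

```text
time_s: 20.52
eef_pos: [0.5407, 0.0957, 0.1464]
eef_rot: [0.0, 0.617, 0.787, -0.0]
wrist_force: [0.8, 0.0, -1.3]
opening: 0.002
```

Call:
drive_tool:
  deltas:
    - {"slide": [0, 0, -0.9], "delta_rot": [0, 0, 0], "hand": 0.5}
    - {"slide": [0, 0, -0.8], "delta_rot": [0, 0, 0], "hand": 1}
    - {"slide": [-0.5, 0, 0], "delta_rot": [0, 0, 0], "hand": 1}
    - {"slide": [-0.7, 0, 0], "delta_rot": [0, 0, 0], "hand": 1}
    - {"slide": [-0.7, 0, 0], "delta_rot": [0, 0, 0], "hand": 1}

```text
time_s: 21.15
eef_pos: [0.5639, 0.0025, 0.2314]
eef_rot: [0.001, 0.617, 0.787, 0.0]
wrist_force: [0.2, -0.2, 0.5]
opening: 1.004
```

Call:
drive_tool:
  deltas:
    - {"slide": [-0.3, 0, 0], "delta_rot": [0, 0, 0], "hand": 1}
    - {"slide": [0, 0, 0], "delta_rot": [0, 0, 0], "hand": 1}
    - {"slide": [0, 0, 0], "delta_rot": [0, 0, 0], "hand": 1}
    - {"slide": [0, 0, 0], "delta_rot": [0, 0, 0], "hand": 1}
    - {"slide": [0, 0, 0], "delta_rot": [0, 0, 0], "hand": 1}

```text
time_s: 21.78
eef_pos: [0.5668, -0.0104, 0.2298]
eef_rot: [-0.0, 0.617, 0.787, 0.0]
wrist_force: [0.2, -0.3, 0.8]
opening: 1.001
```

```bash
python3 look.py 13 wrist side
```

```text
21.875 [ 0.5669 -0.0107  0.2298] [-1.000e-04  6.172e-01  7.868e-01  0.000e+00] [ 0.28  0.88 -0.3 ] 0.9997230161326629 [-0.228  0.164  1.629  0.     1.348 -0.469]
```

View pics/wrist13.png

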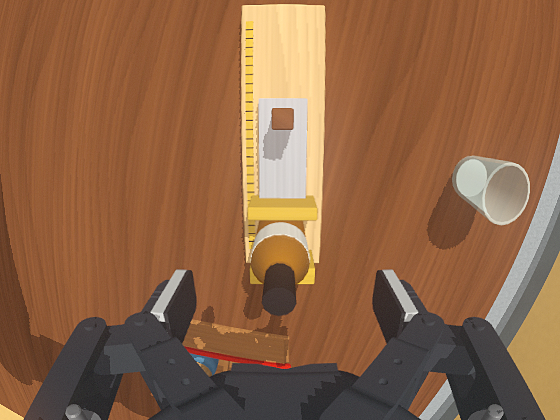

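View pics/side13.png

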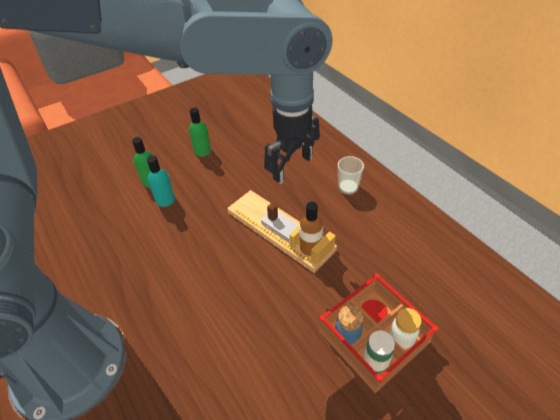

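Bottle nipped between the jaws, upright, cap at about (279,299) in the wrist view. I'll locate it precisely.

```bash
python3 - <<'E'
from h import *
W=dict(np.load("wrist13.npz"))
a=cv2.cvtColor(W["frame"],4)[260:330,240:320];cv2.imwrite("pics/z13.png",cv2.resize(a,(640,560),interpolation=2))
for uv in((279.5,299),(279.5,297),):print(plane(W,uv,.172,True).round(4))
print(proj(W,[.5769,-.0643,.172],True))
E
```

```text
[ 0.5764 -0.0622  0.172 ]
[ 0.576  -0.0605  0.172 ]
[279.52751376 301.38321838]
```

View pics/z13.png

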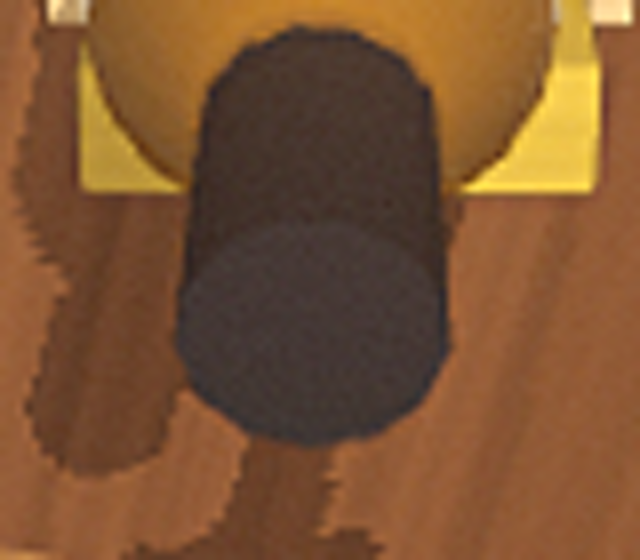

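Call:
drive_tool:
  deltas:
    - {"slide": [-0.4, -0.02, 0], "delta_rot": [0, 0, 0], "hand": 1}
    - {"slide": [-0.5, -0.04, 0], "delta_rot": [0, 0, 0], "hand": 1}
    - {"slide": [-0.19, 0, 0.3], "delta_rot": [0, 0, 0], "hand": 1}
    - {"slide": [0, 0, 0.4], "delta_rot": [0, 0, 0], "hand": 1}
    - {"slide": [0, 0, 0.2], "delta_rot": [0, 0, 0], "hand": 1}

```text
time_s: 22.5
eef_pos: [0.5759, -0.065, 0.1824]
eef_rot: [-0.002, 0.618, 0.786, -0.001]
wrist_force: [0.5, -0.5, 0.8]
opening: 1.001
```

Call:
drive_tool:
  deltas:
    - {"slide": [0, 0, 0], "delta_rot": [0, 0, 0], "hand": 1}
    - {"slide": [0, 0, 0.3], "delta_rot": [0, 0, 0], "hand": 1}
    - {"slide": [0, 0, 0.4], "delta_rot": [0, 0, 0], "hand": 1}
    - {"slide": [0, 0, 0.24], "delta_rot": [0, 0, 0], "hand": 1}
    - {"slide": [0, 0, 0], "delta_rot": [0, 0, 0], "hand": 1}

```text
time_s: 23.12
eef_pos: [0.5763, -0.0645, 0.1367]
eef_rot: [-0.001, 0.617, 0.787, -0.0]
wrist_force: [0.8, 0.3, -0.8]
opening: 0.997
```

```bash
python3 look.py 14 wrist
```

```text
23.175 [ 0.5769 -0.0647  0.1376] [-2.000e-04  6.174e-01  7.866e-01 -1.000e-04] [0.67 0.09 1.03] 0.998750444276018 [-0.316  0.293  1.672 -0.     1.177 -0.556]
```

View pics/wrist14.png

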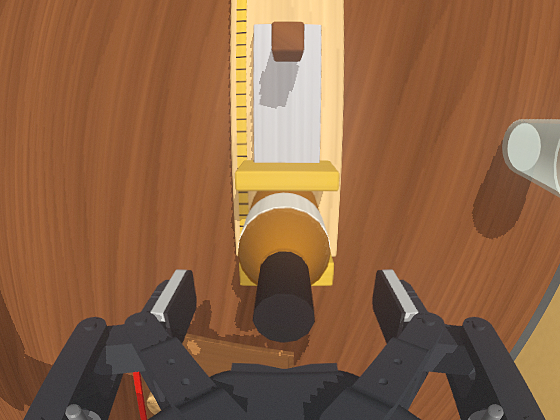

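Cap centred at x = 285 between the fingertips. I'll close and lift straight up.

Call:
drive_tool:
  deltas:
    - {"slide": [0, 0, 0], "delta_rot": [0, 0, 0], "hand": 0.4}
    - {"slide": [0, 0, 0], "delta_rot": [0, 0, 0], "hand": 0.3}
    - {"slide": [0, 0, 0], "delta_rot": [0, 0, 0], "hand": 0}
    - {"slide": [0, 0, 0], "delta_rot": [0, 0, 0], "hand": 0}
    - {"slide": [0, 0, 0], "delta_rot": [0, 0, 0], "hand": 0}

```text
time_s: 23.8
eef_pos: [0.5771, -0.0649, 0.1383]
eef_rot: [0.0, 0.617, 0.787, -0.0]
wrist_force: [-1.4, -0.3, 5.4]
opening: 0.287
```

Call:
drive_tool:
  deltas:
    - {"slide": [0, 0, 0], "delta_rot": [0, 0, 0], "hand": 0}
    - {"slide": [0, 0, -0.05], "delta_rot": [0, 0, 0], "hand": 0}
    - {"slide": [0, 0, -0.1], "delta_rot": [0, 0, 0], "hand": 0}
    - {"slide": [0, 0, -0.2], "delta_rot": [0, 0, 0], "hand": 0}
    - {"slide": [0, 0, -0.3], "delta_rot": [0, 0, 0], "hand": 0}

```text
time_s: 24.42
eef_pos: [0.5768, -0.0647, 0.1708]
eef_rot: [-0.0, 0.617, 0.787, -0.0]
wrist_force: [-0.5, -0.6, -3.8]
opening: 0.288
```

Call:
drive_tool:
  deltas:
    - {"slide": [0, 0, -0.4], "delta_rot": [0, 0, 0], "hand": 0}
    - {"slide": [0, 0, -0.4], "delta_rot": [0, 0, 0], "hand": 0}
    - {"slide": [0, 0, -0.4], "delta_rot": [0, 0, 0], "hand": 0}
    - {"slide": [0, 0, -0.3], "delta_rot": [0, 0, 0], "hand": 0}
    - {"slide": [0, 0, 0], "delta_rot": [0, 0, 0], "hand": 0}

```text
time_s: 25.05
eef_pos: [0.5779, -0.0649, 0.2474]
eef_rot: [0.002, 0.617, 0.787, 0.001]
wrist_force: [-0.8, -0.1, -3.5]
opening: 0.288
```

```bash
python3 look.py 15 wrist side scene
```

```text
25.2 [ 0.5765 -0.0646  0.2444] [-7.000e-04  6.175e-01  7.866e-01 -2.000e-04] [-0.39  0.77 -3.72] 0.29176530338724144 [-0.316  0.182  1.579  0.     1.383 -0.556]
```

View pics/wrist15.png

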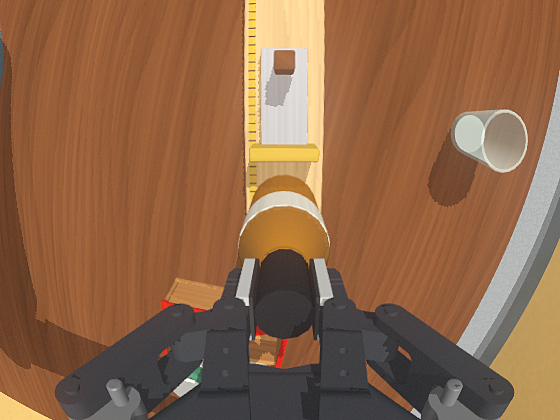

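View pics/side15.png

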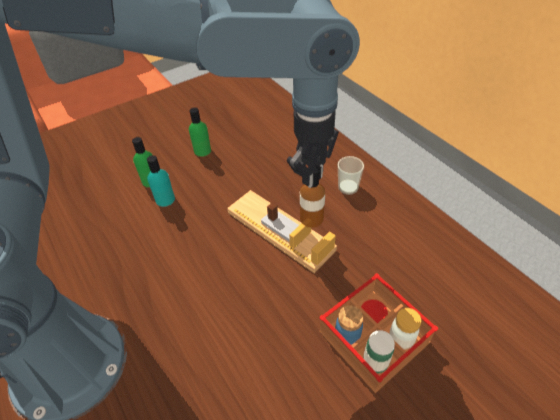

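The bottle is lifted clear and the gauge stays set. Next: crate and pad position.

```bash
python3 - <<'E'
from h import *
D=dict(np.load("side15.npz"));S=dict(np.load("scene15.npz"))
for nm,c,b in(("side",D,(270,390,315,445)),("scene",S,(200,262,138,208))):
    f=c["frame"].astype(int); m=(f[...,0]>130)&(f[...,1]<75)&(f[...,2]<80)
    k=np.zeros_like(m);k[b[0]:b[1],b[2]:b[3]]=m[b[0]:b[1],b[2]:b[3]]
    n,l,s,ce=cv2.connectedComponentsWithStats(k.astype(np.uint8))
    for i in range(1,n):
        if s[i][4]<15: continue
        ys,xs=np.nonzero(l==i);zz=.064 if s[i][2]>40 else .008
        pt=np.array([plane(c,(x,y),zz)[:2] for x,y in zip(xs,ys)],np.float32)
        r=cv2.minAreaRect(pt*1000);print(nm,s[i].tolist(),np.round(r[0],1),np.round(r[1],1),round(r[2],1))
a=cv2.cvtColor(D["frame"],4)[270:390,315:440];cv2.imwrite("pics/z15.png",cv2.resize(a,(625,600),interpolation=2))
a=cv2.cvtColor(S["frame"],4)[200:270,135:215];cv2.imwrite("pics/z16.png",cv2.resize(a,(640,560),interpolation=2))
E
```

```text
side [317, 272, 122, 111, 1470] [ 549.8 -323.8] [179.9 177.2] 1.5
side [361, 299, 27, 24, 407] [ 594.2 -279.6] [44.  54.3] 2.4
scene [142, 214, 7, 41, 93] [ 502.7 -421.2] [179.2  10.4] 1.5
scene [197, 225, 3, 17, 31] [ 520.2 -249.7] [72.1  6.5] 1.5
scene [180, 243, 15, 6, 54] [ 569.6 -284. ] [20.4 44.3] 9.0
```

View pics/z15.png

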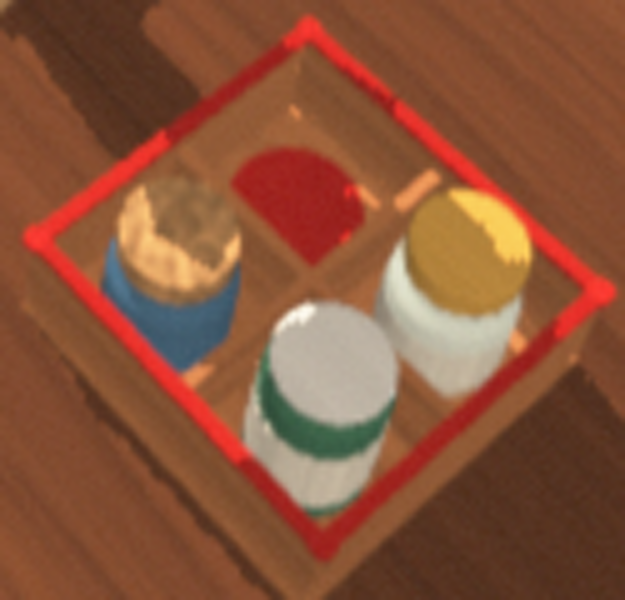

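View pics/z16.png

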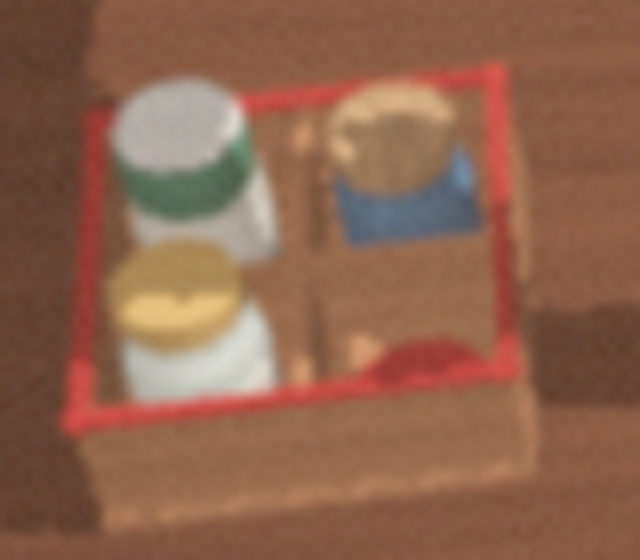

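```bash
python3 - <<'E'
from h import *
D=dict(np.load("side15.npz"));S=dict(np.load("scene15.npz"))
d=lambda x,y:(315+x/5-.5,270+y/5-.5); s=lambda x,y:(135+x/8-.5,200+y/8-.5)
Q=[]
for n,a,b in(("++",(308,25),(510,368)),("-+",(35,238),(497,78)),("+-",(603,293),(78,415)),("--",(323,545),(98,115))):
    p,e=tri(ray(D,d(*a)),ray(S,s(*b)));Q.append(p);print(n,p.round(4),np.round(e,4),plane(D,d(*a),.064).round(4),plane(S,s(*b),.064).round(4))
Q=np.array(Q);c=Q.mean(0);ex=(Q[0]+Q[2]-Q[1]-Q[3])[:2];ey=(Q[0]+Q[1]-Q[2]-Q[3])[:2]
print(c.round(4),np.linalg.norm(ex)/2,np.linalg.norm(ey)/2,np.degrees(np.arctan2(ex[1],ex[0])),np.degrees(np.arctan2(-ey[0],ey[1])))
ux=ex/np.linalg.norm(ex);uy=ey/np.linalg.norm(ey)
g=c[:2]+.04*ux+.04*uy;print("cell",g.round(4), "side pix of pad",proj(D,[*g,.008]),"scene",proj(S,[*g,.008]))
print("pad side ellipse",plane(D,d(298,207),.008).round(4), "edges", plane(D,d(292,148),.008).round(4),plane(D,d(366,208),.008).round(4),plane(D,d(232,182),.008).round(4))
E
```

```text
++ [ 0.6257 -0.2385  0.0648] [0.0002 0.0002] [ 0.6261 -0.2384  0.064 ] [ 0.6249 -0.2385  0.064 ]
-+ [ 0.4651 -0.2478  0.0628] [0. 0.] [ 0.4647 -0.2484  0.064 ] [ 0.4664 -0.2476  0.064 ]
+- [ 0.6325 -0.4005  0.0657] [0.001 0.001] [ 0.6338 -0.4011  0.064 ] [ 0.6307 -0.4     0.064 ]
-- [ 0.4726 -0.4084  0.0661] [0.0007 0.0007] [ 0.4736 -0.4087  0.064 ] [ 0.4702 -0.4084  0.064 ]
[ 0.549  -0.3238  0.0648] 0.16044088299311693 0.16142160499022604 3.089647444311412 2.5407291098228018
cell [ 0.5871 -0.2817] side pix of pad [373.3563492  310.79015708] scene [187.35166994 249.11230533]
pad side ellipse [ 0.5883 -0.2828  0.008 ] edges [ 0.6064 -0.2595  0.008 ] [ 0.6122 -0.3008  0.008 ] [ 0.573  -0.2565  0.008 ]
```

The crate's rim gives centre (0.549, −0.324), yaw 2.8°, so the free cell is at (0.587, −0.282), agreeing with the pad's edges. I'll carry the bottle over.

Call:
drive_tool:
  deltas:
    - {"slide": [-0.4, -0.08, 0], "delta_rot": [0, 0, 0], "hand": 0}
    - {"slide": [-0.7, -0.14, 0], "delta_rot": [0, 0, 0], "hand": 0}
    - {"slide": [-0.8, -0.16, 0], "delta_rot": [0, 0, 0], "hand": 0}
    - {"slide": [-0.8, -0.16, 0], "delta_rot": [0, 0, 0], "hand": 0}
    - {"slide": [-0.7, -0.14, 0], "delta_rot": [0, 0, 0], "hand": 0}

```text
time_s: 25.82
eef_pos: [0.5837, -0.2407, 0.2443]
eef_rot: [-0.001, 0.618, 0.786, -0.0]
wrist_force: [-0.6, -0.3, -4.4]
opening: 0.29
```

Call:
drive_tool:
  deltas:
    - {"slide": [-0.5, -0.1, 0], "delta_rot": [0, 0, 0], "hand": 0}
    - {"slide": [-0.3, -0.05, 0], "delta_rot": [0, 0, 0], "hand": 0}
    - {"slide": [0, 0, 0], "delta_rot": [0, 0, 0], "hand": 0}
    - {"slide": [0, 0, 0], "delta_rot": [0, 0, 0], "hand": 0}
    - {"slide": [0, 0, 0], "delta_rot": [0, 0, 0], "hand": 0}

```text
time_s: 26.45
eef_pos: [0.5868, -0.2774, 0.2454]
eef_rot: [-0.0, 0.617, 0.787, 0.0]
wrist_force: [-0.4, -0.2, -3.7]
opening: 0.292
```

```bash
python3 look.py 17 wrist
```

```text
26.5 [ 0.5868 -0.2775  0.2455] [-0.000e+00  6.169e-01  7.870e-01  1.000e-04] [ 0.38  0.27 -3.07] 0.29086670037333184 [-0.624  0.332  1.392  0.     1.417 -0.866]
```

View pics/wrist17.png

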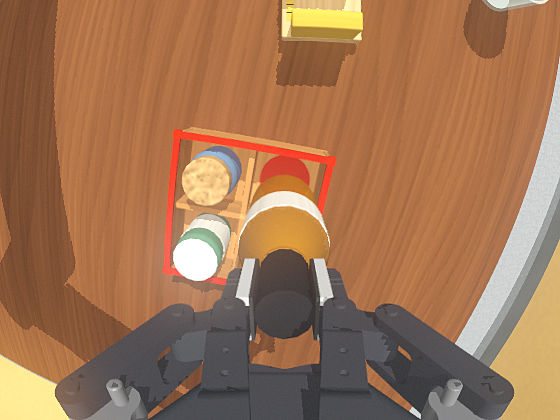

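```bash
python3 - <<'E'
from h import *
W=dict(np.load("wrist17.npz"))
P=[plane(W,uv,.064,True)[:2] for uv in((178,134),(332,159),(168,270))];print(np.round(P,4))
ex=P[1]-P[0];ey=P[0]-P[2];print(np.linalg.norm(ex),np.linalg.norm(ey),np.degrees(np.arctan2(ex[1],ex[0])))
c=(P[1]+P[2])/2;print("c",c,"cell",c+.04*ex/np.linalg.norm(ex)+.04*ey/np.linalg.norm(ey))
E
```

```text
[[ 0.4682 -0.2482]
 [ 0.6269 -0.2375]
 [ 0.4778 -0.4066]]
0.1590204514741932 0.15869049531498142 3.842729517965172
c [ 0.55235468 -0.32205182] cell [ 0.58984846 -0.27944415]
```

The wrist view gives the cell at (0.590, −0.279), so I use the average, (0.588, −0.281). A small correction, then lower.

Call:
drive_tool:
  deltas:
    - {"slide": [-0.075, 0.005, 0.2], "delta_rot": [0, 0, 0], "hand": 0}
    - {"slide": [0, 0, 0.4], "delta_rot": [0, 0, 0], "hand": 0}
    - {"slide": [0, 0, 0.3], "delta_rot": [0, 0, 0], "hand": 0}
    - {"slide": [0, 0, 0.1], "delta_rot": [0, 0, 0], "hand": 0}
    - {"slide": [0, 0, 0], "delta_rot": [0, 0, 0], "hand": 0}

```text
time_s: 27.12
eef_pos: [0.5874, -0.2821, 0.1945]
eef_rot: [-0.001, 0.618, 0.787, -0.0]
wrist_force: [-0.5, -0.4, -3.3]
opening: 0.283
```

```bash
python3 look.py 18 side scene
python3 - <<'E'
from h import *
D=dict(np.load("side18.npz"));S=dict(np.load("scene18.npz"))
o=np.zeros((400,800,3),np.uint8)
o[:,:400]=cv2.resize(cv2.cvtColor(D["frame"],4)[230:390,300:460],(400,400),interpolation=2)
o[:,400:]=cv2.resize(cv2.cvtColor(S["frame"],4)[170:270,130:230],(400,400),interpolation=2);cv2.imwrite("pics/z18.png",o)
E
```

```text
27.225 [ 0.588  -0.2825  0.1959] [6.000e-04 6.175e-01 7.866e-01 0.000e+00] [ 0.33  0.13 -2.69] 0.28660099797939553 [-0.629  0.379  1.433 -0.     1.329 -0.869]
```

View pics/z18.png

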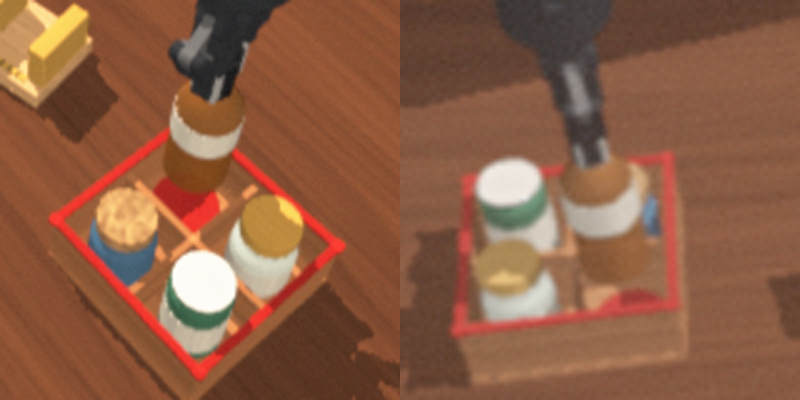

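The bottle is above the free cell in both views. Continuing down.

Call:
drive_tool:
  deltas:
    - {"slide": [0, 0, 0.3], "delta_rot": [0, 0, 0], "hand": 0}
    - {"slide": [0, 0, 0.4], "delta_rot": [0, 0, 0], "hand": 0}
    - {"slide": [0, 0, 0.3], "delta_rot": [0, 0, 0], "hand": 0}
    - {"slide": [0, 0, 0.2], "delta_rot": [0, 0, 0], "hand": 0}
    - {"slide": [0, 0, 0.05], "delta_rot": [0, 0, 0], "hand": 0}

```text
time_s: 27.85
eef_pos: [0.5872, -0.2819, 0.1315]
eef_rot: [-0.001, 0.617, 0.787, -0.0]
wrist_force: [-0.6, 0.1, -4.2]
opening: 0.293
```

Call:
drive_tool:
  deltas:
    - {"slide": [0, 0, 0.04], "delta_rot": [0, 0, 0], "hand": 0}
    - {"slide": [0, 0, 0.02], "delta_rot": [0, 0, 0], "hand": 0}
    - {"slide": [0, 0, 0.02], "delta_rot": [0, 0, 0], "hand": 0}
    - {"slide": [0, 0, 0], "delta_rot": [0, 0, 0], "hand": 0}
    - {"slide": [0, 0, 0], "delta_rot": [0, 0, 0], "hand": 0}

```text
time_s: 28.48
eef_pos: [0.5878, -0.2823, 0.1289]
eef_rot: [0.0, 0.617, 0.787, 0.0]
wrist_force: [-1.1, 0.4, -3.0]
opening: 0.285
```

Call:
drive_tool:
  deltas:
    - {"slide": [0, 0, 0.02], "delta_rot": [0, 0, 0], "hand": 0}
    - {"slide": [0, 0, 0.02], "delta_rot": [0, 0, 0], "hand": 0}
    - {"slide": [0, 0, 0.01], "delta_rot": [0, 0, 0], "hand": 0}
    - {"slide": [0, 0, 0], "delta_rot": [0, 0, 0], "hand": 0}
    - {"slide": [0, 0, 0], "delta_rot": [0, 0, 0], "hand": 0}

```text
time_s: 29.1
eef_pos: [0.5877, -0.2823, 0.1264]
eef_rot: [0.0, 0.617, 0.787, -0.0]
wrist_force: [-1.0, 0.5, -2.1]
opening: 0.288
```

Call:
drive_tool:
  deltas:
    - {"slide": [0, 0, 0.02], "delta_rot": [0, 0, 0], "hand": 0}
    - {"slide": [0, 0, 0], "delta_rot": [0, 0, 0], "hand": 0}
    - {"slide": [0, 0, 0.01], "delta_rot": [0, 0, 0], "hand": 0}
    - {"slide": [0, 0, 0], "delta_rot": [0, 0, 0], "hand": 0}
    - {"slide": [0, 0, 0], "delta_rot": [0, 0, 0], "hand": 0}

```text
time_s: 29.72
eef_pos: [0.588, -0.2827, 0.1264]
eef_rot: [0.001, 0.617, 0.787, -0.0]
wrist_force: [-4.2, 1.3, 6.6]
opening: 0.293
```

Touched down on the pad at 6.6 N up. Ease off, release and rise.

Call:
drive_tool:
  deltas:
    - {"slide": [0, 0, -0.015], "delta_rot": [0, 0, 0], "hand": 0}
    - {"slide": [0, 0, 0], "delta_rot": [0, 0, 0], "hand": 0}
    - {"slide": [0, 0, 0], "delta_rot": [0, 0, 0], "hand": 0.5}
    - {"slide": [0, 0, 0], "delta_rot": [0, 0, 0], "hand": 0.8}
    - {"slide": [0, 0, 0], "delta_rot": [0, 0, 0], "hand": 1}

```text
time_s: 30.35
eef_pos: [0.5877, -0.2822, 0.1252]
eef_rot: [-0.0, 0.617, 0.787, 0.0]
wrist_force: [0.9, 1.1, 0.1]
opening: 0.904
```

Call:
drive_tool:
  deltas:
    - {"slide": [0, 0, 0], "delta_rot": [0, 0, 0], "hand": 1}
    - {"slide": [0, 0, 0], "delta_rot": [0, 0, 0], "hand": 1}
    - {"slide": [0, 0, -0.3], "delta_rot": [0, 0, 0], "hand": 1}
    - {"slide": [0, 0, -0.6], "delta_rot": [0, 0, 0], "hand": 1}
    - {"slide": [0, 0, -0.8], "delta_rot": [0, 0, 0], "hand": 1}

```text
time_s: 30.98
eef_pos: [0.5873, -0.282, 0.2116]
eef_rot: [-0.001, 0.617, 0.787, 0.0]
wrist_force: [0.4, 0.5, -0.6]
opening: 1.001
```

Call:
drive_tool:
  deltas:
    - {"slide": [0, 0, -0.8], "delta_rot": [0, 0, 0], "hand": 1}
    - {"slide": [0, 0, -0.3], "delta_rot": [0, 0, 0], "hand": 1}
    - {"slide": [0.5, 0, 0], "delta_rot": [0, 0, 0], "hand": 1}
    - {"slide": [0.5, 0, 0], "delta_rot": [0, 0, 0], "hand": 1}
    - {"slide": [0, 0, 0], "delta_rot": [0, 0, 0], "hand": 1}

```text
time_s: 31.6
eef_pos: [0.5754, -0.2321, 0.265]
eef_rot: [-0.001, 0.617, 0.787, 0.0]
wrist_force: [0.5, -0.4, -0.7]
opening: 1.007
```

```bash
python3 look.py 19 wrist side scene
python3 - <<'E'
from h import *
D=dict(np.load("side19.npz"));S=dict(np.load("scene19.npz"))
o=np.zeros((400,800,3),np.uint8)
o[:,:400]=cv2.resize(cv2.cvtColor(D["frame"],4)[190:390,230:430],(400,400),interpolation=2)
o[:300,400:]=cv2.resize(cv2.cvtColor(S["frame"],4)[170:320,130:330],(400,300),interpolation=2);cv2.imwrite("pics/z19.png",o)
E
```

```text
31.75 [ 0.5758 -0.2342  0.2652] [-1.000e-04  6.175e-01  7.865e-01 -2.000e-04] [0.59 1.   0.02] 1.0031002441343646 [-0.577  0.258  1.446 -0.     1.438 -0.816]
```

View pics/z19.png

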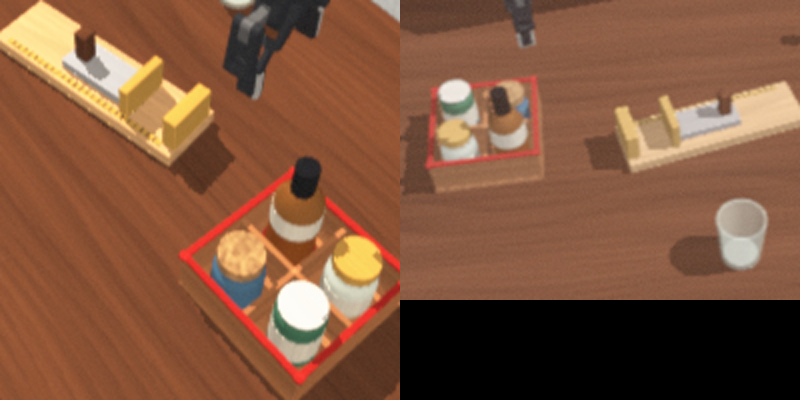

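View pics/wrist19.png

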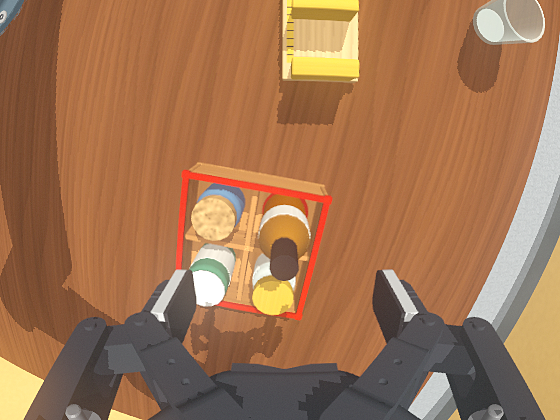

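The bottle stands upright in the free cell, with the jar, tin, pot and tumbler in place. One check that the gauge didn't move, between the nipped state and now.

```bash
python3 - <<'E'
from h import *
def post(n,b=(195,232,255,290)):
    f=dict(np.load(n))["frame"][b[0]:b[1],b[2]:b[3]].astype(int); m=(f.max(2)<95)&(f[...,0]>f[...,2]+15)
    k=cv2.connectedComponentsWithStats(m.astype(np.uint8)); i=1+k[2][1:,4].argmax(); return k[3][i].round(2),k[2][i]
for n in("side13.npz","side15.npz","side19.npz"):print(n,*post(n))
D=dict(np.load("side19.npz"))
cv2.imwrite("pics/z20.png",cv2.resize(cv2.cvtColor(D["frame"],4)[190:280,225:345],(800,600),interpolation=2))
E
```

```text
side13.npz [17.4  18.44] [13 12  9 13 89]
side15.npz [17.42 18.39] [13 12  9 13 90]
side19.npz [17.41 18.59] [13 13  9 12 83]
```

View pics/z20.png

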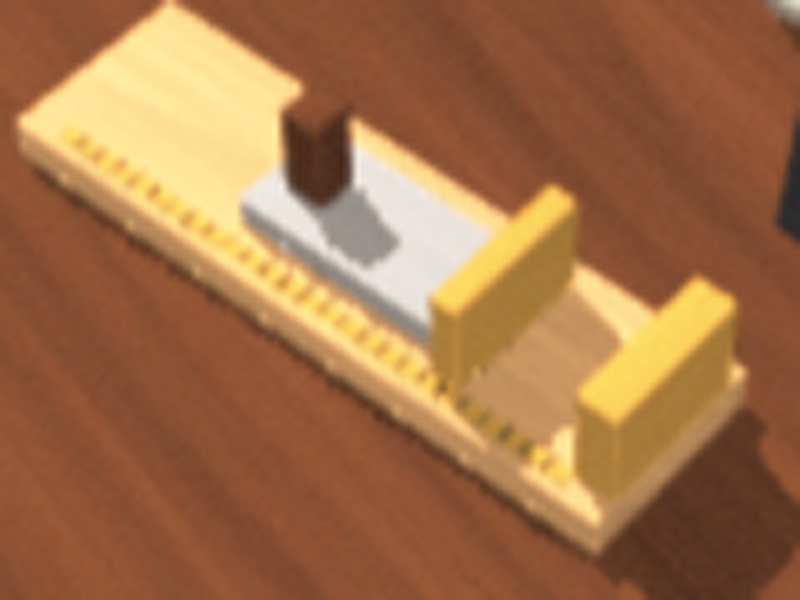

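The handle's image position is unchanged within 0.2 px before and after the lift, so the gauge is still set. Handing in.

```bash
python3 -c "
from bench import ctrl
print(ctrl.hand_in())"
```

```text
the job is handed in; nothing more can be done
None
```

The job is done and handed in at about 32 s. I stood the amber bottle on the gauge bed, let go of it, and pushed the handle with shut fingers until the bottle was nipped. I then backed off the handle, lifted the bottle straight out and stood it on the red pad in the crate's free cell.

**Nip force:** the handle push was steady at about 12.5 N for 1.2 s. Taking off the roughly 3 N slide friction leaves about 10 N on the bottle. It was too high for a moment first: about 18 N at the handle, or roughly 15 N on the bottle, before I eased it back.

**Last checks:**
- **Bottle:** it stands upright in the free cell in all three views.
- **Gauge:** the handle's image position changed by no more than 0.2 px between the nip and the end, so it is still set at the bottle's size. I estimated that at about 54 mm from the picture; I did not read the scale.
- **Other things:** the jar, tin, pot and tumbler look unmoved by eye.
- **Robot:** the open gripper was clear of everything at the end.

**Other notes:** I turned the tool about 11° the wrong way once in free space and corrected it. The cell position from the wrist view differed by about 3 mm from the two-camera fit, so I aimed at the average; the bottle was let go at about the two-camera position.

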